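# Take down the measured sample stack into its nests

### The arm

A 6-joint arm with a two-finger parallel gripper is mounted at the origin on the work surface. World frame = base frame: x ahead of the robot, y to its left, z up, the work surface at z = 0. Lengths are in m, angles in rad, forces in N, time in s.
With the tool pointing down it reaches from about 0.3 to 0.75 m from the base axis. Payload 8.5 kg.
Tool frame: the origin (TCP) lies at the very end of the fingers, on their centre line; the grasp point (between the pads) lies 19 mm behind it; x points along the fingers, y is the direction in which the jaws open and shut, and the axes are right-handed (so a half turn about x gives the same grasp; the last joint's range is limited). The gripper opens to 85 mm and grips with 20 to 120 N. Pads are 22 mm wide; open, the fingers measure 114 mm over their backs; the gripper's body (76 mm by 85 mm) begins 54 mm behind the grasp point. The pads swing forward as they close: fully open they stand 13 mm farther back than shut.
Start: joints at [0.9, 0.381, 1.297, -0, 1.464, -0.215], TCP at [0.242, 0.494, 0.231] pointing down, gripper open.
Joint ranges: [-3.11, 3.11], [-0.89, 2.33], [0.22, 2.48], [-1.42, 4.56], [0.17, 2.85], [-2.88, 2.88]. Speed limits (rad/s): [2.39, 2.39, 3.14, 3.14, 3.14, 3.14].

### API

Orientations are given as a unit quaternion [x, y, z, w].
In Python, from station import arm gives the robot as it stands.
- The arm moves only by the shell command python3 -m inch 'ROWS' [FORCE]. ROWS is JSON, a list of rows, each an object with "xyz": the shift along the tool's x, y, z in mm, a list of three; "rot": the turn, a rotation vector about the tool's x, y, z in rad, a list of three; "hand": the closure, from 0 (fully open) to 1 (shut). In form: [{"xyz": [tx, ty, tz], "rot": [wx, wy, wz], "hand": hand}, ...]. A call has 1 to 12 rows; each row shifts and turns the commanded pose from where the row before left it, along the tool's axes as they then stand; what a row does not reach is not made up. A row lasts 1/12 s, in which the tool goes at most 41.7 mm and 7.16 degrees, less where a joint would pass 70% of its speed; a pose out of reach is approached as far as the arm can. A call with a gripper value outside its range is refused whole. The fingers move at their own pace and stop on an object; FORCE is the grip in N (left out, the last holds). Time passes only in rows, so rows that do not move let the fingers close. It gives the time, the measured TCP pose, the force and the opening at its end, in the units of the state.
- arm.read_state(): the state, without advancing time (a new reading comes with each control period).
- arm.snapshot(name): name is "scene" or "side" or "wrist"; returns a dict with "frame" (384x512x3 uint8, red, green, blue), "fx", "fy", "cx", "cy" (pixels), "extrinsics" (4x4, takes a point from camera to world coordinates). Camera axes: x right, y up, looking along -z (the intrinsics and any distortion apply to the point x, -y, -z); pixel columns grow to the right and rows downward; lengths in m; the calibration is good to about 2 mm. A picture is of the moment at which its call begins. There is no depth.
- arm.finish_job(): hands the job in, once; it reports no verdict.
The state is a dict: "t": time; "q": joint angles; "dq": joint speeds; "effort": joint torques, N m; "tcp_pos": TCP position; "ee_rot": TCP orientation; "force": force on the tool from outside, world axes, zero at the start; "ft_torque": the same for the moment, N m; "gripper_width": finger opening in m.
Only numpy, scipy, OpenCV 4.12 (cv2) and the standard library are available. Lean on these libraries where they do the work, as an engineer would, in place of code of your own. Each camera call takes 0.05 s, during which the arm holds its last target.

### The job

The height check is finished: take down the stack of samples on the steel fixture plate from the top, one piece at a time, and set each piece, before going on to the next, flat and upright inside the black-rimmed nest whose rim matches its shape and size (small ring, hexagon, large ring, rectangle). Never let a piece tip over, and leave the parts cup and the V-block where they stand.

Things in the scene. Friction and masses are not known exactly. Their poses are not given: they have to be found in the camera images.
- small_bushing_mid (a point): Top piece of the stack: small bronze bushing, a ring of outer diameter 28 mm, bore 14 mm, about 0.12 kg. All four stack pieces are 30 mm tall and rest loosely on one another, up to 10 mm off-centre, with nothing joining them; the stack's foot is the fixture plate, 10 mm above the counter. This point is the centre, half-way up (15 mm above its underside), z up.
- hex_nut_mid (a point): Second piece from the top: tall steel hexagon nut, 36 mm across its flats, 41.6 mm across corners, bore 19 mm, about 0.19 kg; the x axis is normal to one pair of flats (the other pairs are 60 degrees on). All four stack pieces are 30 mm tall and rest loosely on one another, up to 10 mm off-centre, with nothing joining them; the stack's foot is the fixture plate, 10 mm above the counter. This point is the centre, half-way up (15 mm above its underside), z up.
- big_bushing_mid (a point): Third piece from the top: large bronze bushing, a ring of outer diameter 50 mm, bore 26 mm, about 0.37 kg. All four stack pieces are 30 mm tall and rest loosely on one another, up to 10 mm off-centre, with nothing joining them; the stack's foot is the fixture plate, 10 mm above the counter. This point is the centre, half-way up (15 mm above its underside), z up.
- block_mid (a point): Lowest piece: rectangular aluminium block 84 mm (its x) by 56 mm (its y), about 0.38 kg; it lies on a fixed dark steel fixture plate 110 x 80 x 10 mm. All four stack pieces are 30 mm tall and rest loosely on one another, up to 10 mm off-centre, with nothing joining them; the stack's foot is the fixture plate, 10 mm above the counter. This point is the centre, half-way up (15 mm above its underside), z up.
- nest_small_floor (a point): Nest of the small bushing: the smaller of the two round shallow dishes, 40 mm inside the rim. Grey plastic floor with a black rim, fixed to the counter, floor 4 mm thick, rim 5 mm thick standing 10 mm above the counter (6 mm above the floor). This point is the centre of its floor's upper face, z up.
- nest_hex_floor (a point): Nest of the hexagon nut: a six-sided shallow dish, 48 mm across flats inside the rim; a 36 mm nut goes in at any yaw. Grey plastic floor with a black rim, fixed to the counter, floor 4 mm thick, rim 5 mm thick standing 10 mm above the counter (6 mm above the floor). This point is the centre of its floor's upper face, z up.
- nest_big_floor (a point): Nest of the large bushing: the larger of the two round shallow dishes, 62 mm inside the rim. Grey plastic floor with a black rim, fixed to the counter, floor 4 mm thick, rim 5 mm thick standing 10 mm above the counter (6 mm above the floor). This point is the centre of its floor's upper face, z up.
- nest_block_floor (a point): Nest of the block: a rectangular shallow dish, 96 mm (its x) by 68 mm (its y) inside the rim, so the block has 6 mm to spare all round and must be turned to match it (either way round). Grey plastic floor with a black rim, fixed to the counter, floor 4 mm thick, rim 5 mm thick standing 10 mm above the counter (6 mm above the floor). This point is the centre of its floor's upper face, z up.
- cup_mid (a point): Bystander to leave alone: loose grey plastic parts cup, round, 62 mm across the mouth, 55 mm tall. This point is its centre, half-way up.
- vblock_mid (a point): Bystander to leave alone: loose steel V-block, 50 mm (x) by 40 mm (y), 40 mm tall. This point is its centre, half-way up.
Not all that is in view belongs to the job. Leave any orange look-alike of the part that bears big_bushing_mid alone.

How it is judged:
By the outcome, as a careful person would: the job done as asked, in the order asked, and still so for the second after the job is handed in, with the robot touching nothing.
It also fails if it takes over 122 s, if anything falls off the work surface, if the arm or the gripper's body presses on something with over 40 N, if the wrist force passes 120 N, or if a joint passes its speed limit or range.

## Working session

There is one attempt and no reset: what is moved stays moved. The work goes in short steps, Python scripts to look and compute and a shell command to move; the robot and the scene stay as the last step left them, time stands still between calls to the robot, and variables do not carry over. Pictures are saved under pics/ and viewed, and the job is handed in when it is done.

```bash
ls -la; mkdir -p pics
cat > h.py <<'E'
import numpy as np, cv2
from station import arm
from scipy.spatial.transform import Rotation as R
def snap(n,fn=None):
    s=arm.snapshot(n)
    if fn: cv2.imwrite('pics/'+fn,s['frame'][:,:,::-1])
    return s
def ray(s,u,v):
    T=np.array(s['extrinsics']); d=np.array([(u-s['cx'])/s['fx'],-(v-s['cy'])/s['fy'],-1.])
    return T[:3,3],T[:3,:3]@d
def plane(s,u,v,z):
    o,d=ray(s,u,v); return o+d*(z-o[2])/d[2]
def proj(s,p):
    T=np.array(s['extrinsics']); c=T[:3,:3].T@(np.array(p)-T[:3,3])
    return np.array([s['cx']+s['fx']*c[0]/-c[2], s['cy']-s['fy']*c[1]/-c[2]])
def tri(obs):
    A=np.zeros((3,3));b=np.zeros(3)
    for s,u,v in obs:
        o,d=ray(s,u,v); d=d/np.linalg.norm(d); P=np.eye(3)-np.outer(d,d); A+=P;b+=P@o
    x=np.linalg.solve(A,b)
    res=[np.linalg.norm(np.cross(x-ray(s,u,v)[0],ray(s,u,v)[1]/np.linalg.norm(ray(s,u,v)[1]))) for s,u,v in obs]
    return x,res
E
python3 - <<'E'
from h import *
import pickle
print(arm.read_state())
for n in ['scene','side','wrist']:
    s=snap(n,n+'0.png'); pickle.dump(s,open(n+'0.pkl','wb'))
    print(n,{k:(np.round(v,4).tolist() if k!='frame' else 0) for k,v in s.items()})
E
```

```text
total 12
drwxr-xr-x  3 agent agent 4096 Dec  7 15:05 .
drwxr-xr-x 23 root  root  4096 Dec  7 15:05 ..
drwxr-xr-x  2 agent agent 4096 Dec  7 15:05 pics
{'t': 0.0, 'q': array([ 8.99719221e-01,  3.81228036e-01,  1.29826898e+00,  1.65015030e-05,
        1.46358293e+00, -2.15321831e-01]), 'dq': array([ 0.000111  , -0.00024041, -0.00154172, -0.00115882,  0.00022328,
       -0.000748  ]), 'effort': array([-8.54212467e-04, -4.48461592e+01, -2.31277013e+01, -1.84098913e-04,
        4.74333516e-03, -2.23909808e-05]), 'tcp_pos': array([0.24190279, 0.49362529, 0.2306918 ]), 'ee_rot': array([ 0.15927089,  0.6890571 , -0.16021599,  0.68859562]), 'force': array([-0.87034972, -0.18225182,  0.54190739]), 'ft_torque': array([-0.00384952,  0.02632734, -0.03862174]), 'gripper_width': 0.08533252757093189}
scene {'frame': 0, 'fx': 436.1148, 'fy': 436.1148, 'cx': 259.6784, 'cy': 188.2564, 'extrinsics': [[0.3354, -0.7654, 0.5492, 1.1029], [0.9421, 0.2724, -0.1957, -0.2441], [0.0002, 0.583, 0.8124, 0.9047], [0.0, 0.0, 0.0, 1.0]]}
side {'frame': 0, 'fx': 410.0268, 'fy': 410.0268, 'cx': 258.9408, 'cy': 191.6526, 'extrinsics': [[0.8363, 0.3902, -0.3853, 0.1896], [-0.5482, 0.5778, -0.6047, -0.6545], [-0.0133, 0.7169, 0.697, 0.7935], [0.0, 0.0, 0.0, 1.0]]}
wrist {'frame': 0, 'fx': 266.71, 'fy': 266.71, 'cx': 255.6556, 'cy': 191.9017, 'extrinsics': [[0.4403, -0.8669, -0.2337, 0.1833], [0.8978, 0.4246, 0.1165, 0.5242], [-0.0017, -0.2612, 0.9653, 0.3727], [0.0, 0.0, 0.0, 1.0]]}
```

View pics/scene0.png

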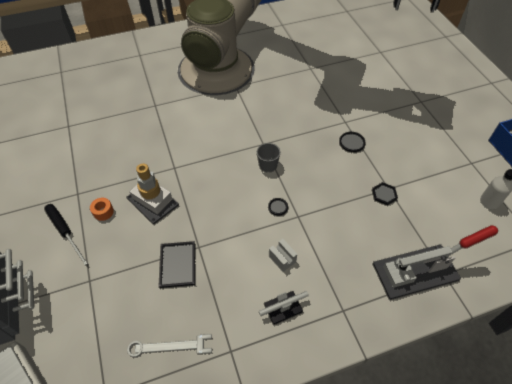

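View pics/side0.png

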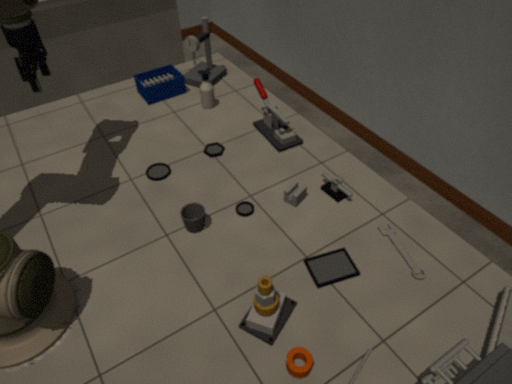

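View pics/wrist0.png

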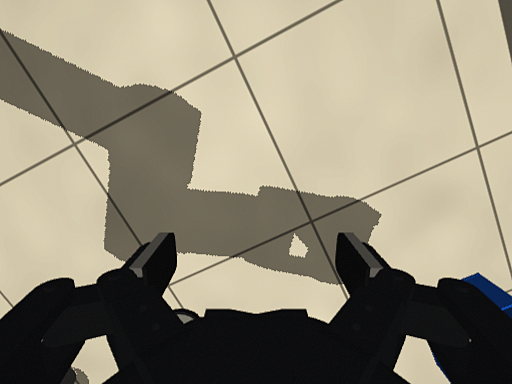

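The scene view shows the stack at about (146,185), the block nest at (178,264), the small nest at (278,206), the hex nest at (385,193) and the big nest at (352,142). The cup is at (268,157), the V-block at (283,255) and the orange decoy at (101,208). In the side view the stack is at (266,302). Next I'll measure the nests in both views and enlarge the stack.

```bash
cat > m1.py <<'E'
from h import *
import pickle
S=pickle.load(open('scene0.pkl','rb'));D=pickle.load(open('side0.pkl','rb'))
seeds={'small':((278,206),(245,208)),'hex':((385,193),(214,149)),'big':((352,142),(158,171)),'block':((178,264),(332,266))}
def blob(s,seed,w=45):
    g=cv2.cvtColor(s['frame'],cv2.COLOR_RGB2GRAY)
    m=(g<100).astype(np.uint8)
    m=np.ascontiguousarray(m)
    # rim dark: threshold
    c,_=cv2.findContours(m,cv2.RETR_EXTERNAL,cv2.CHAIN_APPROX_NONE)
    best=None
    for k in c:
        if cv2.contourArea(k)<60: continue
        d=abs(cv2.pointPolygonTest(k,seed,True)) if cv2.pointPolygonTest(k,seed,False)<0 else 0
        if best is None or d<best[0]: best=(d,k)
    return best[1][:,0,:]
for n,(a,b) in seeds.items():
    out=[];uv=[]
    for s,p in ((S,a),(D,b)):
        k=blob(s,p)
        # outer rim contour; rim top at z=.010, mix -> cast on z .008
        P=np.array([plane(s,u,v,.008)[:2] for u,v in k])*1000
        r=cv2.minAreaRect(P.astype(np.float32)); out.append(r)
        u=proj(s,np.r_[np.array(r[0])/1000,.008]); uv.append((s,*u))
    x,res=tri(uv)
    print(n,[(np.round(r[0],1),np.round(r[1],1),round(r[2],1)) for r in out],'tri',np.round(x*1000,1),np.round(np.array(res)*1000,1))
for s,c,f in ((S,(150,185),'z_s.png'),(D,(268,305),'z_d.png')):
    x,y=c; im=s['frame'][y-45:y+45,x-50:x+50,::-1]
    cv2.imwrite('pics/'+f,cv2.resize(im,None,fx=6,fy=6,interpolation=cv2.INTER_CUBIC))
E
python3 m1.py
```

```text
small [(array([564. ,  -4.5]), array([49.5, 52.4]), 53.9), (array([807.4, 466.1]), array([1979.5, 2709.9]), 54.6)] tri [632.4   1.8 247.7] [88.3 88.3]
hex [(array([616.2, 261.2]), array([62. , 70.5]), 71.6), (array([807.4, 466.1]), array([1979.5, 2709.9]), 54.6)] tri [681.7 199.1 166.3] [26.9 26.9]
big [(array([432.8, 263.3]), array([70.8, 77.9]), 64.3), (array([807.4, 466.1]), array([1979.5, 2709.9]), 54.6)] tri [616.6 123.2 251.1] [2.5 2.5]
block [(array([ 631.3, -273.9]), array([ 81.3, 111.5]), 75.3), (array([807.4, 466.1]), array([1979.5, 2709.9]), 54.6)] tri [ 641.  -158.7  311.9] [170.6 170.6]
```

```bash
python3 -c "
import cv2,numpy as np
cv2.imwrite('pics/z_both.png',cv2.resize(np.hstack([cv2.imread('pics/z_s.png'),cv2.imread('pics/z_d.png')]),(800,360)))"
```

```text
(no output)
```

View pics/z_s.png

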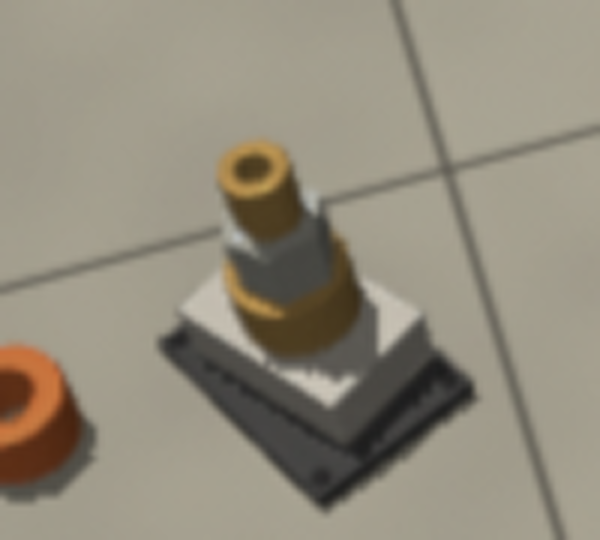

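View pics/z_d.png

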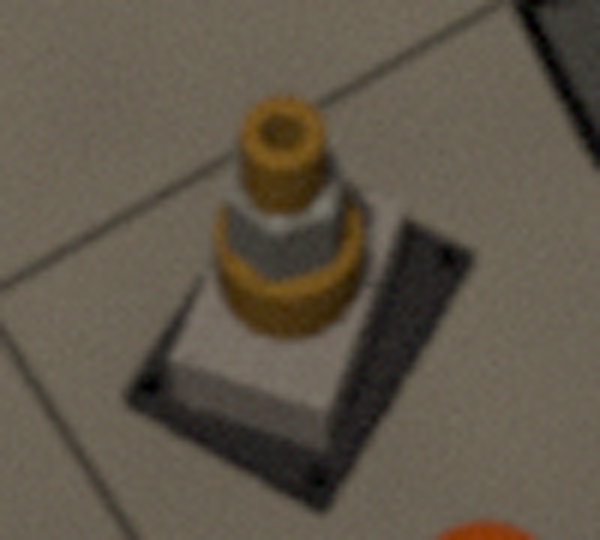

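```bash
cat > m2.py <<'E'
from m1 import *
print('----')
def rimblob(s,seed,thr,lim):
    g=cv2.cvtColor(s['frame'],cv2.COLOR_RGB2GRAY)
    x,y=seed; w=lim
    m=np.zeros_like(g); m[y-w:y+w,x-w:x+w]=(g[y-w:y+w,x-w:x+w]<thr)
    c,_=cv2.findContours(m,cv2.RETR_EXTERNAL,cv2.CHAIN_APPROX_NONE)
    c=[k for k in c if cv2.pointPolygonTest(k,(float(x),float(y)),False)>=0 or cv2.contourArea(k)>80]
    return min(c,key=lambda k:-cv2.pointPolygonTest(k,(float(x),float(y)),True))[:,0,:]
g=cv2.cvtColor(D['frame'],cv2.COLOR_RGB2GRAY); print(g[208,225:265], g[266,295:365:2])
for n,(a,b) in seeds.items():
    uv=[];out=[]
    for s,p,t,l in ((S,a,75,34),(D,b,38,34)):
        k=rimblob(s,p,t,l)
        z=.010 
        P=np.array([plane(s,u,v,z)[:2] for u,v in k])*1000
        if n in('small','big'):
            # outer-rim visible: circle fit of hull
            h=cv2.convexHull(P.astype(np.float32))
            e=cv2.fitEllipse(h); out.append((np.round(e[0],1),np.round(e[1],1),round(e[2])))
            c=e[0]
        else:
            r=cv2.minAreaRect(P.astype(np.float32)); out.append((np.round(r[0],1),np.round(r[1],1),round(r[2],1))); c=r[0]
        uv.append((s,*proj(s,np.r_[np.array(c)/1000,z])))
    x,res=tri(uv); print(n,out,'tri',np.round(x*1000,1),np.round(np.array(res)*1000,1))
E
python3 m2.py | sed '1,/----/d'
```

```text
[ 79  85  92  98 100 105  98 103 105  96  74  33  26  46  61  63  59  66
  62  60  58  60  63  59  63  58  47  27  36  78 101 101 100 103  98  90
  78  79  95 102] [100 101 103  99 103  79  25  35  56  58  60  61  64  58  60  59  59  57
  56  61  59  63  63  63  60  58  64  59  57  21  40  94  99  99  99]
small [(array([565.2,  -5.1]), array([47.3, 52.2]), 74), (array([556.5,  -6.7]), array([45.7, 49.7]), 156)] tri [560.1  -2.1   2.8] [1.2 1.2]
hex [(array([617.8, 260.7]), array([63.9, 63.3]), 36.8), (array([609.2, 259.2]), array([64.1, 58.1]), 55.8)] tri [613.1 266.    2.8] [1.1 1.1]
big [(array([434.9, 262.3]), array([68.9, 77.5]), 63), (array([426.5, 261.1]), array([67.2, 73.2]), 173)] tri [428.8 267.4   3.2] [1.2 1.2]
block [(array([ 633.1, -273. ]), array([ 78.9, 109.8]), 75.1), (array([ 624.6, -274.5]), array([ 81.7, 105.5]), 75.0)] tri [ 628.9 -272.2    3. ] [1.1 1.1]
```

```bash
cat > m3.py <<'E'
from h import *
import pickle
S=pickle.load(open('scene0.pkl','rb'));D=pickle.load(open('side0.pkl','rb'))
# approx pixel readings from enlargements (x = x0+px/6)
def ps(x,y): return (S,100+x/6-.5+0.08,140+y/6-.5+0.08)
def pd(x,y): return (D,218+x/6-.5+.08,260+y/6-.5+.08)
x,r=tri([ps(253,167),pd(282,130)]); print('small top centre',x*1000,np.array(r)*1000)
for nm,a,b in (('blk c near(scene bottom)',(333,405),(330,408)),('blk left scene',(182,312),(172,362)),('blk right scene',(425,315),None)):
    if b:
        x,r=tri([ps(*a),pd(*b)]);print(nm,x*1000,np.array(r)*1000)
    print(nm,plane(*ps(*a),.04)*1000, plane(*pd(*b),.04)*1000 if b else '')
print(plane(*pd(405,210),.04)*1000)
E
python3 m3.py
```

```text
small top centre [ 432.67960889 -288.73489054  128.19844702] [1.08718296 1.08718296]
blk c near(scene bottom) [ 438.36390936 -297.59937948  -34.41565558] [7.41621661 7.41621661]
blk c near(scene bottom) [ 487.03130138 -287.44678896   40.        ] [ 418.25633472 -336.31680697   40.        ]
blk left scene [ 396.69778738 -315.29221914   30.99149547] [26.61073948 26.61073948]
blk left scene [ 422.13721841 -335.83646509   40.        ] [ 383.82261982 -293.744031     40.        ]
blk right scene [ 456.55138191 -243.57136258   40.        ] 
[ 482.01279889 -289.98083776   40.        ]
```

```bash
cat >> h.py <<'E'
def st():
    s=arm.read_state(); M=R.from_quat(s['ee_rot']).as_matrix()
    yaw=np.degrees(np.arctan2(M[1,1],M[0,1]))
    print('t %.2f tcp'%s['t'],np.round(s['tcp_pos']*1000,1),'jaw yaw %.1f'%yaw,'q',np.round(s['q'],2),'F',np.round(s['force'],1),'w %.1f'%(s['gripper_width']*1000),'xaxis',np.round(M[:,0],3))
    return s,M
def go(x,y,z,jaw=None):
    """needed tool shift (mm) keeping current axes, and turn about tool x"""
    s,M=st(); d=M.T@(np.array([x,y,z])-s['tcp_pos']*1000)
    print('shift tool mm',np.round(d,1))
    if jaw is not None:
        yaw=np.degrees(np.arctan2(M[1,1],M[0,1]))
        dw=(jaw-yaw+90)%180-90   # world z turn
        print('world turn %.1f deg -> rot x %.3f rad'%(dw,-np.radians(dw)))
E
python3 - <<'E'
from h import *
s,M=st();print(M)
go(433,-289,280,127)
import pickle
w=pickle.load(open('wrist0.pkl','rb'))
T=w['extrinsics']; print('cam in tool', np.round(M.T@(T[:3,3]-s['tcp_pos'])*1000,1)); print(np.round(M.T@T[:3,:3],3)); print(proj(w,s['tcp_pos']))
E
```

```text
t 0.15 tcp [242.  493.7 230.9] jaw yaw 63.9 q [ 0.9   0.38  1.3   0.    1.46 -0.22] F [-0.1  0.9 -0. ] w 85.0 xaxis [-0.001 -0.001 -1.   ]
[[-6.77626639e-04  4.40159020e-01  8.97919583e-01]
 [-8.41447549e-04  8.97919221e-01 -4.40159477e-01]
 [-9.99999416e-01 -1.05381602e-03 -2.38083255e-04]]
t 0.15 tcp [242.  493.7 230.9] jaw yaw 63.9 q [ 0.9   0.38  1.3   0.    1.46 -0.22] F [-0.1  0.9 -0. ] w 85.0 xaxis [-0.001 -0.001 -1.   ]
shift tool mm [ -48.6 -618.8  516. ]
world turn 63.1 deg -> rot x -1.102 rad
cam in tool [-141.8    1.5  -66.1]
[[ 0.001  0.261 -0.965]
 [ 1.    -0.     0.001]
 [ 0.    -0.965 -0.261]]
[253.32152901 238.23705978]
```

```bash
python3 -m inch '[{"xyz":[-10,-10,10],"rot":[0,0,0],"hand":0},{"xyz":[-20,-20,16],"rot":[0,0,0],"hand":0},{"xyz":[-10,-26,22],"rot":[0,0,0],"hand":0},{"xyz":[-10,-26,22],"rot":[0,0,0],"hand":0},{"xyz":[0,-28,23],"rot":[0,0,0],"hand":0},{"xyz":[0,-28,23],"rot":[0,0,0],"hand":0},{"xyz":[0,-28,23],"rot":[0,0,0],"hand":0},{"xyz":[0,-28,23],"rot":[0,0,0],"hand":0},{"xyz":[0,-28,23],"rot":[0,0,0],"hand":0},{"xyz":[0,-28,23],"rot":[0,0,0],"hand":0},{"xyz":[0,-28,23],"rot":[0,0,0],"hand":0},{"xyz":[0,-28,23],"rot":[0,0,0],"hand":0}]' 25
python3 -m inch '[{"xyz":[0,-28,23],"rot":[0,0,0],"hand":0},{"xyz":[0,-28,23],"rot":[0,0,0],"hand":0},{"xyz":[0,-28,23],"rot":[0,0,0],"hand":0},{"xyz":[0,-28,23],"rot":[0,0,0],"hand":0},{"xyz":[0,-28,23],"rot":[0,0,0],"hand":0},{"xyz":[0,-28,23],"rot":[0,0,0],"hand":0},{"xyz":[0,-28,23],"rot":[0,0,0],"hand":0},{"xyz":[0,-28,23],"rot":[0,0,0],"hand":0},{"xyz":[0,-28,23],"rot":[0,0,0],"hand":0},{"xyz":[0,-28,23],"rot":[0,0,0],"hand":0},{"xyz":[0,-20,16],"rot":[0,0,0],"hand":0},{"xyz":[0,-9,7],"rot":[0,0,0],"hand":0}]'
python3 -c "
from h import *
go(433,-289,280,-53)"
```

```text
t: 1.15
tcp_pos: [0.3349, 0.1052, 0.2819]
ee_rot: [0.16, 0.688, -0.16, 0.689]
force: [0.7, 0.6, 0.6]
gripper_width: 0.0855
t: 2.15
tcp_pos: [0.4262, -0.2847, 0.2811]
ee_rot: [0.161, 0.689, -0.161, 0.688]
force: [0.1, 0.3, -0.3]
gripper_width: 0.0853
t 2.15 tcp [ 426.2 -284.7  281.1] jaw yaw 63.7 q [-0.82  0.28  1.3  -0.    1.56 -1.93] F [ 0.1  0.3 -0.3] w 85.3 xaxis [-0.001 -0.    -1.   ]
shift tool mm [ 1.1 -0.8  8. ]
world turn 63.3 deg -> rot x -1.104 rad
```

Run:
```python
from h import *
import pickle
s=snap('wrist','w1.png'); pickle.dump(s,open('w1.pkl','wb')); s2,M=st(); print(proj(s,[.4327,-.2887,.13]),s['extrinsics'][:3,3])
```

```text
t 2.20 tcp [ 426.3 -284.9  280.9] jaw yaw 63.7 q [-0.82  0.28  1.3  -0.    1.56 -1.93] F [-0.2 -1.2 -1.5] w 85.6 xaxis [-0.001 -0.    -1.   ]
[253.91306375 187.1834429 ] [ 0.36758045 -0.25407671  0.42300427]
```

View pics/w1.png

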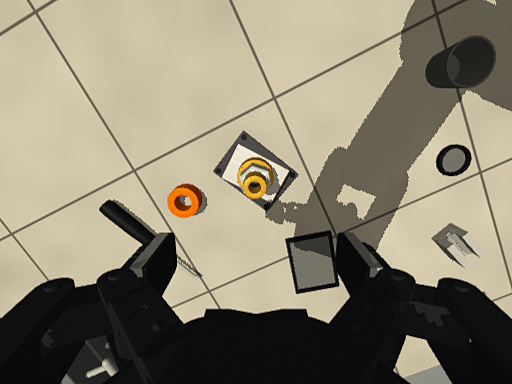

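Run:
```python
import cv2
im=cv2.imread('pics/w1.png')[120:220,200:310]
cv2.imwrite('pics/w1z.png',cv2.resize(im,None,fx=6,fy=6,interpolation=cv2.INTER_CUBIC))
```

```text
(no output)
```

View pics/w1z.png

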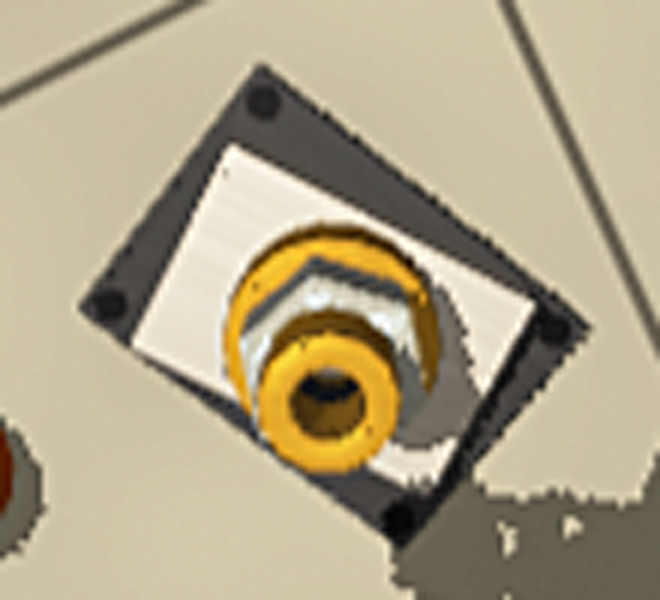

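Run:
```python
from h import *
import pickle
S=pickle.load(open('scene0.pkl','rb'));D=pickle.load(open('side0.pkl','rb'));W=pickle.load(open('w1.pkl','rb'))
a=(S,100+253/6-.42,140+167/6-.42);b=(D,218+282/6-.42,260+130/6-.42);c=(W,254.3,186.6)
for o in ([a,b,c],[a,c],[b,c]):
    x,r=tri(o);print(np.round(x*1000,1),np.round(np.array(r)*1000,1))
print(plane(*c,.13)*1000)
go(432.3,-288.5,180)
```

```text
[ 432.7 -288.5  128.1] [1.2 1.  0.3]
[ 432.8 -289.   127.4] [0.7 0.7]
[ 432.3 -288.1  129. ] [0.2 0.2]
[ 432.28370761 -288.00476041  130.        ]
t 2.20 tcp [ 426.3 -284.9  280.9] jaw yaw 63.7 q [-0.82  0.28  1.3  -0.    1.56 -1.93] F [-0.2 -1.2 -1.5] w 85.6 xaxis [-0.001 -0.    -1.   ]
shift tool mm [100.9  -0.6   7. ]
```

```bash
python3 -m inch '[{"xyz":[15,0,7],"rot":[0,0,0],"hand":0},{"xyz":[25,-0.5,0],"rot":[0,0,0],"hand":0},{"xyz":[30,0,0],"rot":[0,0,0],"hand":0},{"xyz":[20,0,0],"rot":[0,0,0],"hand":0},{"xyz":[10,0,0],"rot":[0,0,0],"hand":0},{"xyz":[0,0,0],"rot":[0,0,0],"hand":0},{"xyz":[0,0,0],"rot":[0,0,0],"hand":0}]'
python3 - <<'E'
from h import *
import pickle
s=snap('wrist','w2.png'); pickle.dump(s,open('w2.pkl','wb'))
print(proj(s,[.4324,-.2883,.13]))
go(432.3,-288.3,109)
E
```

```text
t: 2.78
tcp_pos: [0.4325, -0.2843, 0.182]
ee_rot: [0.16, 0.689, -0.16, 0.689]
force: [0.6, -0.3, -0.1]
gripper_width: 0.0855
[249.18895058 211.14899104]
t 2.83 tcp [ 432.8 -284.7  182.5] jaw yaw 63.9 q [-0.81  0.37  1.47  0.    1.3  -1.93] F [0.1 0.7 0.6] w 85.2 xaxis [ 0.001 -0.001 -1.   ]
shift tool mm [73.5 -3.4  1. ]
```

View pics/w2.png

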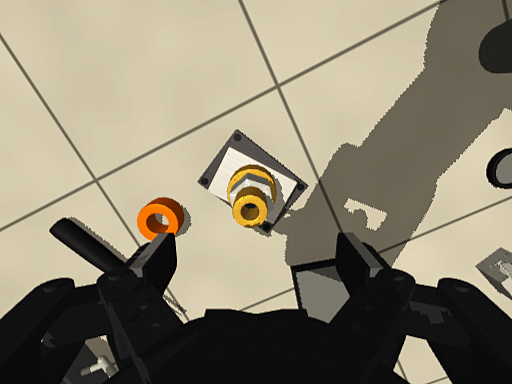

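```bash
python3 -m inch '[{"xyz":[0,-3.5,1],"rot":[0,0,0],"hand":0},{"xyz":[10,0,0],"rot":[0,0,0],"hand":0},{"xyz":[15,0,0],"rot":[0,0,0],"hand":0},{"xyz":[15,0,0],"rot":[0,0,0],"hand":0},{"xyz":[0,0,0],"rot":[0,0,0],"hand":0},{"xyz":[0,0,0],"rot":[0,0,0],"hand":0},{"xyz":[0,0,0],"rot":[0,0,0],"hand":0}]'
python3 - <<'E'
from h import *
import pickle
s=snap('wrist','w3.png'); pickle.dump(s,open('w3.pkl','wb'))
print(proj(s,[.4324,-.2883,.13]))
f=s['frame']; hsv=cv2.cvtColor(f,cv2.COLOR_RGB2HSV)
cv2.imwrite('pics/w3z.png',cv2.resize(f[150:300,160:350,::-1],None,fx=4,fy=4,interpolation=cv2.INTER_CUBIC))
go(432.3,-288.3,109)
E
```

```text
t: 3.42
tcp_pos: [0.4324, -0.2891, 0.1426]
ee_rot: [0.159, 0.688, -0.16, 0.689]
force: [-0.4, -0.1, -0.5]
gripper_width: 0.0858
[254.63786284 228.86971196]
t 3.47 tcp [ 432.5 -289.1  142.6] jaw yaw 63.9 q [-0.82  0.41  1.52 -0.    1.2  -1.93] F [ 0.1 -0.6  0.6] w 85.5 xaxis [ 0.002 -0.002 -1.   ]
shift tool mm [33.6  0.7 -0.6]
```

View pics/w3z.png

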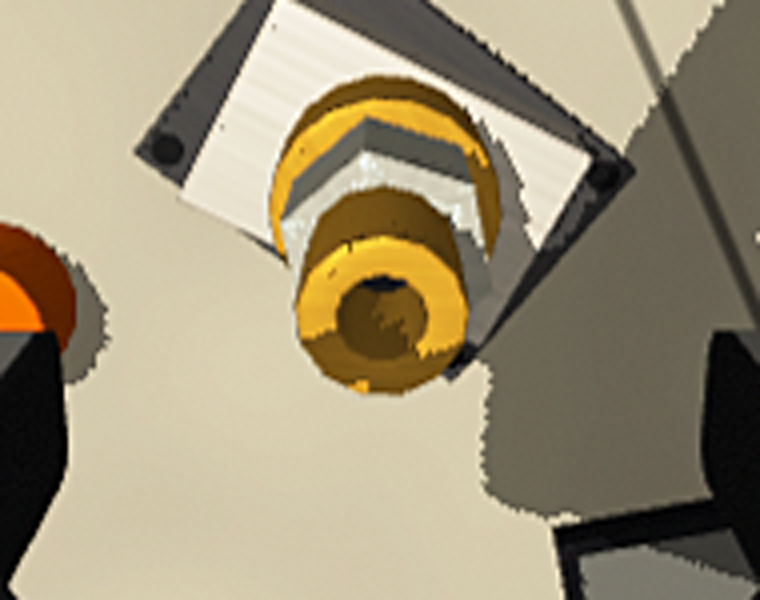

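```bash
python3 -m inch '[{"xyz":[10,0.7,-0.6],"rot":[0,0,0],"hand":0},{"xyz":[12,0,0],"rot":[0,0,0],"hand":0},{"xyz":[8,0,0],"rot":[0,0,0],"hand":0},{"xyz":[3.5,0,0],"rot":[0,0,0],"hand":0},{"xyz":[0,0,0],"rot":[0,0,0],"hand":0},{"xyz":[0,0,0],"rot":[0,0,0],"hand":0.3},{"xyz":[0,0,0],"rot":[0,0,0],"hand":0.5},{"xyz":[0,0,0],"rot":[0,0,0],"hand":0.55},{"xyz":[0,0,0],"rot":[0,0,0],"hand":0.6},{"xyz":[0,0,0],"rot":[0,0,0],"hand":0.65},{"xyz":[0,0,0],"rot":[0,0,0],"hand":0.7},{"xyz":[0,0,0],"rot":[0,0,0],"hand":0.75}]' 25
python3 -m inch '[{"xyz":[0,0,0],"rot":[0,0,0],"hand":0.8},{"xyz":[0,0,0],"rot":[0,0,0],"hand":0.8},{"xyz":[0,0,0],"rot":[0,0,0],"hand":0.8},{"xyz":[0,0,0],"rot":[0,0,0],"hand":0.8},{"xyz":[0,0,0],"rot":[0,0,0],"hand":0.8}]' 25
python3 - <<'E'
from h import *
s=snap('wrist','w4.png');st()
E
```

```text
t: 4.47
tcp_pos: [0.4319, -0.288, 0.1082]
ee_rot: [0.16, 0.689, -0.16, 0.689]
force: [-0.7, -1.2, 4.9]
gripper_width: 0.0272
t: 4.88
tcp_pos: [0.4319, -0.288, 0.1082]
ee_rot: [0.16, 0.689, -0.16, 0.689]
force: [-0.8, -0.4, 5.7]
gripper_width: 0.0266
t 4.93 tcp [ 431.9 -288.   108.2] jaw yaw 63.9 q [-0.82  0.45  1.57 -0.    1.11 -1.93] F [-1.2  0.2  4.7] w 27.2 xaxis [ 0.001 -0.001 -1.   ]
```

View pics/w4.png

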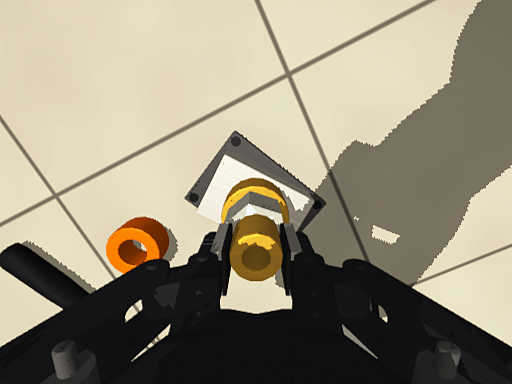

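```bash
python3 -m inch '[{"xyz":[-2,0,0],"rot":[0,0,0],"hand":0.8},{"xyz":[-5,0,0],"rot":[0,0,0],"hand":0.8},{"xyz":[-10,0,0],"rot":[0,0,0],"hand":0.8},{"xyz":[-15,0,0],"rot":[0,0,0],"hand":0.8},{"xyz":[-15,0,0],"rot":[0,0,0],"hand":0.8},{"xyz":[-15,0,0],"rot":[0,0,0],"hand":0.8},{"xyz":[-5,0,0],"rot":[0,0,0],"hand":0.8}]' 30
python3 - <<'E'
from h import *
import pickle
s=snap('wrist','w5.png');pickle.dump(s,open('w5.pkl','wb'))
for n in ('scene','side'):
    q=snap(n,n+'1.png');pickle.dump(q,open(n+'1.pkl','wb'))
go(505,-120,175)
E
```

```text
t: 5.52
tcp_pos: [0.4323, -0.2881, 0.1767]
ee_rot: [0.159, 0.688, -0.16, 0.69]
force: [-0.0, -0.4, -1.4]
gripper_width: 0.027
t 5.67 tcp [ 431.7 -287.6  174.5] jaw yaw 63.9 q [-0.82  0.38  1.48  0.    1.29 -1.93] F [ 0.4  0.9 -1.7] w 27.1 xaxis [-0.  0. -1.]
shift tool mm [ -0.5 182.7  -7.9]
```

View pics/w5.png

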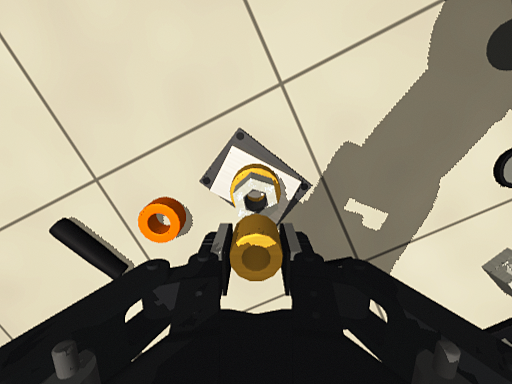

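The bushing is lifted, at (256,245), and the nut and the rest of the stack are undisturbed at (256,190). Next I move toward the small nest.

```bash
python3 -m inch '[{"xyz":[0,8,0],"rot":[0,0,0],"hand":0.8},{"xyz":[0,16,-1],"rot":[0,0,0],"hand":0.8},{"xyz":[0,24,-1],"rot":[0,0,0],"hand":0.8},{"xyz":[0,28,-1],"rot":[0,0,0],"hand":0.8},{"xyz":[0,28,-1],"rot":[0,0,0],"hand":0.8},{"xyz":[0,28,-1],"rot":[0,0,0],"hand":0.8},{"xyz":[0,24,-1],"rot":[0,0,0],"hand":0.8},{"xyz":[0,16,-1],"rot":[0,0,0],"hand":0.8},{"xyz":[0,8,-1],"rot":[0,0,0],"hand":0.8},{"xyz":[0,2,0],"rot":[0,0,0],"hand":0.8},{"xyz":[0,0,0],"rot":[0,0,0],"hand":0.8}]'
cat > wn.py <<'E'
from h import *
import pickle
def rim(s,cx,cy,w,thr,z,out=None):
    """dark rim hull near (cx,cy), returns plane points mm"""
    g=cv2.cvtColor(s['frame'],cv2.COLOR_RGB2GRAY); m=np.zeros_like(g)
    y0,y1,x0,x1=max(0,cy-w),min(384,cy+w),max(0,cx-w),min(512,cx+w)
    m[y0:y1,x0:x1]=(g[y0:y1,x0:x1]<thr)*255
    m=cv2.morphologyEx(m,cv2.MORPH_CLOSE,np.ones((3,3)))
    if out: cv2.imwrite('pics/'+out,m)
    c,h=cv2.findContours(m,cv2.RETR_CCOMP,cv2.CHAIN_APPROX_NONE)
    # inner boundary (hole) containing the seed, = inside edge of rim
    res=[]
    for k,hh in zip(c,h[0]):
        if cv2.contourArea(k)>150 and cv2.pointPolygonTest(k,(float(cx),float(cy)),False)>=0: res.append((hh[3]>=0,k[:,0,:].astype(float)))
    return res
E
python3 - <<'E'
from h import *
import pickle
s=snap('wrist','w6.png');pickle.dump(s,open('w6.pkl','wb'));st()
print(proj(s,[.5605,-.005,.01]))
E
```

```text
t: 6.58
tcp_pos: [0.5046, -0.1206, 0.1743]
ee_rot: [0.16, 0.689, -0.159, 0.689]
force: [-0.9, -0.7, -1.4]
gripper_width: 0.0267
t 6.63 tcp [ 504.5 -121.2  174.5] jaw yaw 63.9 q [-0.46  0.38  1.48 -0.    1.29 -1.58] F [-0.6 -0.2 -0.9] w 26.9 xaxis [-0.001  0.    -1.   ]
[364.08009188 177.71931739]
```

View pics/w6.png

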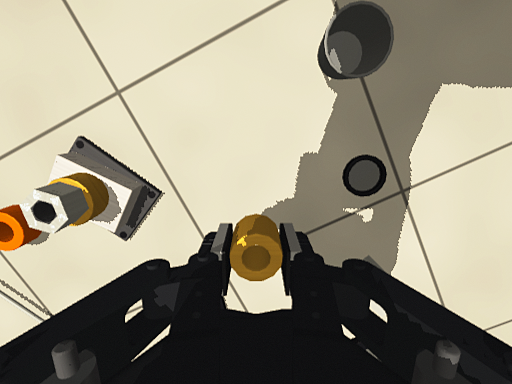

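```bash
cat > nest.py <<'E'
from wn import *
import sys
def measure(pk,cx,cy,w,thr,shape):
    s=pickle.load(open(pk,'rb'))
    for hole,k in rim(s,cx,cy,w,thr,0,'mask.png'):
        z=.007 if hole else .005
        P=np.array([plane(s,u,v,z)[:2] for u,v in k])*1000
        if shape=='c': e=cv2.fitEllipse(P.astype(np.float32))
        else: e=cv2.minAreaRect(P.astype(np.float32))
        print(pk,'hole' if hole else 'outer',np.round(e[0],1),np.round(e[1],1),round(e[2],1),'px',np.round(proj(s,np.r_[np.array(e[0])/1000,z]),1))
if __name__=='__main__':
    a=sys.argv; measure(a[1],int(a[2]),int(a[3]),int(a[4]),int(a[5]),a[6])
E
python3 nest.py w6.pkl 364 175 32 55 c; python3 nest.py w6.pkl 364 175 32 70 c
python3 -c "
from h import *
go(546,-52,150)"
```

```text
w6.pkl outer [559.9  -2.7] [48.4 51.2] 130.8 px [364.1 175.5]
w6.pkl hole [558.6  -3.6] [37.1 38. ] 59.5 px [363.6 175.3]
w6.pkl outer [559.9  -2.7] [48.7 51.9] 132.3 px [364.  175.5]
t 6.63 tcp [ 504.5 -121.2  174.5] jaw yaw 63.9 q [-0.46  0.38  1.48 -0.    1.29 -1.58] F [-0.6 -0.2 -0.9] w 26.9 xaxis [-0.001  0.    -1.   ]
shift tool mm [24.4 80.4  6.8]
```

```bash
python3 -m inch '[{"xyz":[5,8,4],"rot":[0,0,0],"hand":0.8},{"xyz":[5,16,6],"rot":[0,0,0],"hand":0.8},{"xyz":[5,24,8],"rot":[0,0,0],"hand":0.8},{"xyz":[5,24,8],"rot":[0,0,0],"hand":0.8},{"xyz":[5,24,8],"rot":[0,0,0],"hand":0.8},{"xyz":[0,10,5],"rot":[0,0,0],"hand":0.8},{"xyz":[0,5,3],"rot":[0,0,0],"hand":0.8},{"xyz":[0,0,0],"rot":[0,0,0],"hand":0.8},{"xyz":[0,0,0],"rot":[0,0,0],"hand":0.8}]'
python3 - <<'E'
from h import *
import pickle
s=snap('wrist','w7.png');pickle.dump(s,open('w7.pkl','wb'));st()
print(proj(s,[.5595,-.003,.006]))
E
```

```text
t: 7.38
tcp_pos: [0.5911, -0.0404, 0.1499]
ee_rot: [0.16, 0.689, -0.16, 0.689]
force: [-0.1, -0.2, -1.6]
gripper_width: 0.0267
t 7.43 tcp [590.9 -40.6 150. ] jaw yaw 63.8 q [-0.27  0.52  1.31 -0.    1.31 -1.38] F [ 0.  -0.4 -1.5] w 26.5 xaxis [-0. -0. -1.]
[273.12370893 140.59709283]
```

View pics/w7.png

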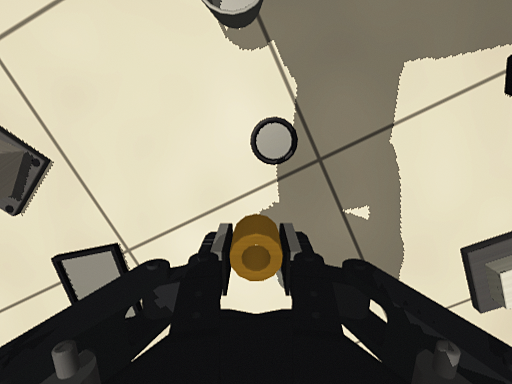

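```bash
python3 nest.py w7.pkl 273 141 35 60 c
python3 -c "
from h import *
import pickle
a=pickle.load(open('w6.pkl','rb'));b=pickle.load(open('w7.pkl','rb'))
x,r=tri([(a,363.85,175.4),(b,273.8,140.5)]);print(x*1000,r)
go(560,-3.0,60)"
```

```text
w7.pkl outer [560.4  -2.5] [47.9 48.4] 137.6 px [273.9 141.1]
w7.pkl hole [559.9  -2.8] [38.8 39. ] 77.4 px [273.6 140.9]
[560.06318251  -2.34826699   3.44037578] [np.float64(0.0001374433154123885), np.float64(0.00013744331541229855)]
t 7.43 tcp [590.9 -40.6 150. ] jaw yaw 63.8 q [-0.27  0.52  1.31 -0.    1.31 -1.38] F [ 0.  -0.4 -1.5] w 26.5 xaxis [-0. -0. -1.]
shift tool mm [ 90.   20.1 -44.3]
```

```bash
python3 -m inch '[{"xyz":[5,5,-8],"rot":[0,0,0],"hand":0.8},{"xyz":[15,8,-15],"rot":[0,0,0],"hand":0.8},{"xyz":[25,5,-15],"rot":[0,0,0],"hand":0.8},{"xyz":[25,2,-6.5],"rot":[0,0,0],"hand":0.8},{"xyz":[20,0,0],"rot":[0,0,0],"hand":0.8},{"xyz":[10,0,0],"rot":[0,0,0],"hand":0.8},{"xyz":[10,0,0],"rot":[0,0,0],"hand":0.8},{"xyz":[0,0,0],"rot":[0,0,0],"hand":0.8},{"xyz":[0,0,0],"rot":[0,0,0],"hand":0.8}]'
python3 -c "
from h import *
go(560,-2.7,12.5)
snap('wrist','w8.png')"
```

```text
t: 8.18
tcp_pos: [0.5604, -0.0024, 0.0402]
ee_rot: [0.16, 0.689, -0.16, 0.689]
force: [1.7, -0.1, -0.7]
gripper_width: 0.0269
t 8.18 tcp [560.4  -2.4  40.2] jaw yaw 63.9 q [-0.22  0.61  1.53  0.    1.01 -1.33] F [ 1.7 -0.1 -0.7] w 26.9 xaxis [ 0.001 -0.    -1.   ]
shift tool mm [27.7 -0.5 -0.3]
```

View pics/w8.png

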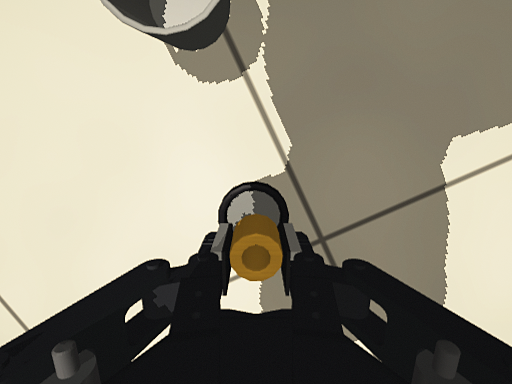

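The nest rim, at (253,205), is centred laterally under the bushing. I'll lower it now.

```bash
python3 -m inch '[{"xyz":[7,-0.5,0],"rot":[0,0,0],"hand":0.8},{"xyz":[7,0,0],"rot":[0,0,0],"hand":0.8},{"xyz":[6,0,0],"rot":[0,0,0],"hand":0.8},{"xyz":[4,0,0],"rot":[0,0,0],"hand":0.8},{"xyz":[2.5,0,0],"rot":[0,0,0],"hand":0.8},{"xyz":[0,0,0],"rot":[0,0,0],"hand":0.8},{"xyz":[0,0,0],"rot":[0,0,0],"hand":0.8}]'
```

```text
t: 8.82
tcp_pos: [0.56, -0.0026, 0.0133]
ee_rot: [0.16, 0.689, -0.16, 0.689]
force: [-0.3, 1.2, -0.9]
gripper_width: 0.0268
```

```bash
python3 -m inch '[{"xyz":[0.8,0,0],"rot":[0,0,0],"hand":0.8},{"xyz":[0,0,0],"rot":[0,0,0],"hand":0.8},{"xyz":[0,0,0],"rot":[0,0,0],"hand":0.8}]'
```

```text
t: 9.07
tcp_pos: [0.56, -0.0026, 0.0126]
ee_rot: [0.16, 0.689, -0.16, 0.689]
force: [0.9, -0.8, -0.8]
gripper_width: 0.0266
```

```bash
python3 -m inch '[{"xyz":[0.5,0,0],"rot":[0,0,0],"hand":0.8},{"xyz":[0,0,0],"rot":[0,0,0],"hand":0.8},{"xyz":[0,0,0],"rot":[0,0,0],"hand":0.8}]'
```

```text
t: 9.32
tcp_pos: [0.56, -0.0026, 0.0123]
ee_rot: [0.16, 0.689, -0.16, 0.689]
force: [-0.2, -0.1, 1.6]
gripper_width: 0.0267
```

```bash
python3 -m inch '[{"xyz":[0,0,0],"rot":[0,0,0],"hand":0.62},{"xyz":[0,0,0],"rot":[0,0,0],"hand":0.58},{"xyz":[0,0,0],"rot":[0,0,0],"hand":0.5},{"xyz":[0,0,0],"rot":[0,0,0],"hand":0.4},{"xyz":[0,0,0],"rot":[0,0,0],"hand":0.4},{"xyz":[-5,0,0],"rot":[0,0,0],"hand":0.4},{"xyz":[-15,0,0],"rot":[0,0,0],"hand":0.3},{"xyz":[-25,0,0],"rot":[0,0,0],"hand":0.2},{"xyz":[-30,0,0],"rot":[0,0,0],"hand":0},{"xyz":[-40,0,0],"rot":[0,0,0],"hand":0},{"xyz":[-20,0,0],"rot":[0,0,0],"hand":0},{"xyz":[-5,0,0],"rot":[0,0,0],"hand":0}]'
python3 -c "
from h import *
snap('wrist','w9.png')
go(432,-288,220)"
```

```text
t: 10.32
tcp_pos: [0.5614, -0.0028, 0.1565]
ee_rot: [0.16, 0.686, -0.16, 0.691]
force: [0.9, 0.1, 0.2]
gripper_width: 0.0855
t 10.37 tcp [560.9  -2.7 155.1] jaw yaw 63.9 q [-0.22  0.46  1.4  -0.    1.28 -1.33] F [1.  0.5 1.5] w 85.6 xaxis [ 0.005 -0.001 -1.   ]
shift tool mm [ -65.2 -312.8   10.2]
```

View pics/w9.png

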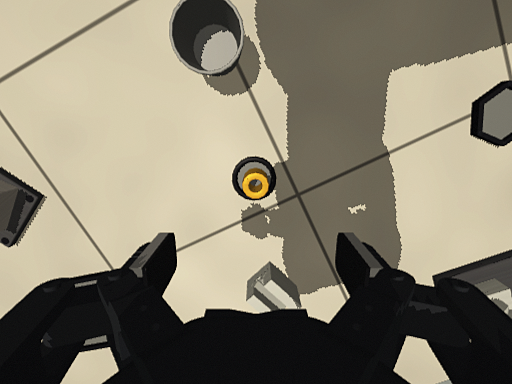

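```bash
python3 -m inch '[{"xyz":[-15,-8,0],"rot":[0,0,0],"hand":0},{"xyz":[-25,-16,1],"rot":[0,0,0],"hand":0},{"xyz":[-15,-26,1],"rot":[0,0,0],"hand":0},{"xyz":[-10,-32,1],"rot":[0,0,0],"hand":0},{"xyz":[0,-34,1],"rot":[0,0,0],"hand":0},{"xyz":[0,-34,1],"rot":[0,0,0],"hand":0},{"xyz":[0,-34,1],"rot":[0,0,0],"hand":0},{"xyz":[0,-34,1],"rot":[0,0,0],"hand":0},{"xyz":[0,-34,1],"rot":[0,0,0],"hand":0},{"xyz":[0,-30,1],"rot":[0,0,0],"hand":0},{"xyz":[0,-20,1],"rot":[0,0,0],"hand":0},{"xyz":[0,-11,0],"rot":[0,0,0],"hand":0}]'
python3 -m inch '[{"xyz":[0,0,0],"rot":[0,0,0],"hand":0},{"xyz":[0,0,0],"rot":[0,0,0],"hand":0}]'
python3 - <<'E'
from h import *
import pickle
s=snap('wrist','w10.png');pickle.dump(s,open('w10.pkl','wb'))
cv2.imwrite('pics/w10z.png',cv2.resize(s['frame'][120:260,180:350,::-1],None,fx=4,fy=4,interpolation=cv2.INTER_CUBIC))
st(); print(proj(s,[.432,-.288,.1]))
for n in ('scene','side'):
    q=snap(n,n+'2.png');pickle.dump(q,open(n+'2.pkl','wb'))
S=pickle.load(open('scene2.pkl','rb'));D=pickle.load(open('side2.pkl','rb'))
cv2.imwrite('pics/z2.png',np.hstack([cv2.resize(S['frame'][150:230,115:180,::-1],None,fx=6,fy=6,interpolation=cv2.INTER_CUBIC),cv2.resize(D['frame'][270:350,235:300,::-1],None,fx=6,fy=6,interpolation=cv2.INTER_CUBIC)]))
E
```

```text
t: 11.37
tcp_pos: [0.4298, -0.2898, 0.2155]
ee_rot: [0.161, 0.689, -0.16, 0.688]
force: [0.7, 0.0, 0.8]
gripper_width: 0.0856
t: 11.53
tcp_pos: [0.4311, -0.2874, 0.2163]
ee_rot: [0.16, 0.689, -0.16, 0.688]
force: [-0.4, 0.4, 0.4]
gripper_width: 0.0854
t 11.58 tcp [ 431.4 -287.   216.5] jaw yaw 63.9 q [-0.82  0.34  1.41  0.    1.4  -1.93] F [-0.   0.4  0.4] w 85.6 xaxis [-0.001  0.001 -1.   ]
[254.08369647 189.4602454 ]
```

View pics/w10z.png

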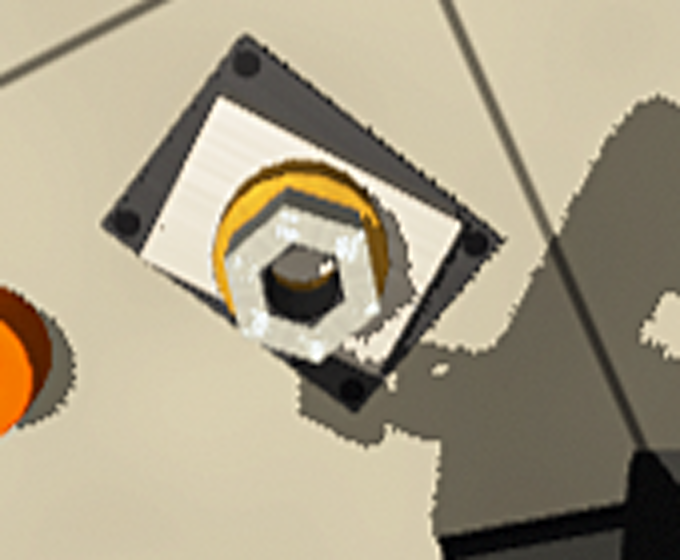

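View pics/z2.png

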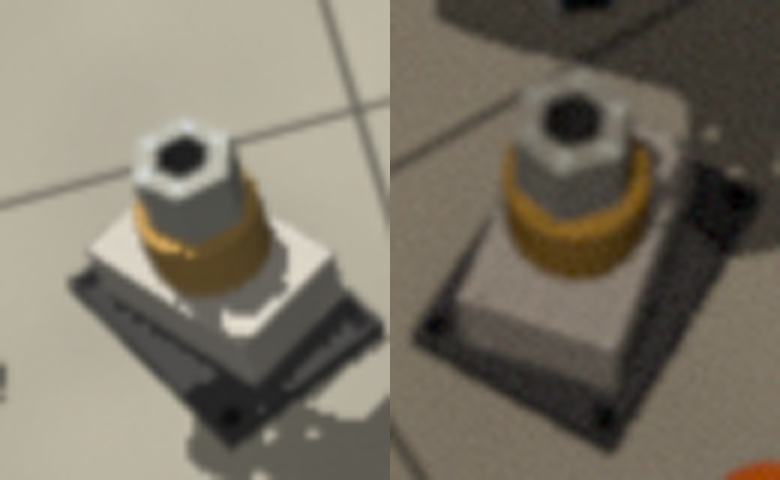

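Run:
```python
from h import *
import pickle
S=pickle.load(open('scene2.pkl','rb'));D=pickle.load(open('side2.pkl','rb'));W=pickle.load(open('w10.pkl','rb'))
c=[(285,205),(365,230),(378,310),(320,360),(240,335),(227,258)]
P=np.array([plane(W,180+x/4-.4,120+y/4-.4,.1)[:2]*1000 for x,y in c]); m=P.mean(0); print(m)
d=P-m; print(np.round(np.hypot(*d.T),1)); a=np.degrees(np.arctan2(d[:,1],d[:,0])); print(np.round(a,1), 'mod60',np.round((a)%60,1))
a1=(S,144.9,175.4);b=(D,265.1,289.6);w=(W,255.2,190.3)
for o in ([a1,b,w],[a1,w],[b,w],[a1,b]):
    x,r=tri(o);print(np.round(x*1000,1),np.round(np.array(r)*1000,1))
# block
```

```text
[ 433.51375718 -287.47076945]
[20.5 20.7 20.2 20.6 20.8 19.9]
[ 165.9  105.5   44.1  -13.7  -75.9 -135.6] mod60 [45.9 45.5 44.1 46.3 44.1 44.4]
[ 433.6 -288.1   98.5] [0.9 0.4 0.5]
[ 433.7 -288.3   98.2] [0.7 0.7]
[ 433.6 -287.6   98.3] [0.1 0.1]
[ 433.5 -288.4   98.7] [0.6 0.6]
```

```bash
python3 -m inch '[{"xyz":[10,0,0],"rot":[-0.09,0,0],"hand":0},{"xyz":[20,0,0],"rot":[-0.1,0,0],"hand":0},{"xyz":[30,0,0],"rot":[0,0,0],"hand":0},{"xyz":[25,0,0],"rot":[0,0,0],"hand":0},{"xyz":[15,0,0],"rot":[0,0,0],"hand":0},{"xyz":[0,0,0],"rot":[0,0,0],"hand":0},{"xyz":[0,0,0],"rot":[0,0,0],"hand":0}]'
python3 - <<'E'
from h import *
import pickle
s=snap('wrist','w11.png');pickle.dump(s,open('w11.pkl','wb'))
cv2.imwrite('pics/w11z.png',cv2.resize(s['frame'][150:300,160:350,::-1],None,fx=4,fy=4,interpolation=cv2.INTER_CUBIC))
print(proj(s,[.4335,-.2878,.1]))
go(433.5,-287.8,79,75)
E
```

```text
t: 12.27
tcp_pos: [0.4315, -0.2872, 0.1171]
ee_rot: [0.093, 0.701, -0.093, 0.701]
force: [0.8, -0.3, -0.2]
gripper_width: 0.0855
[253.51628153 229.32664864]
t 12.32 tcp [ 431.8 -287.8  117.9] jaw yaw 74.8 q [-0.82  0.44  1.56  0.    1.14 -2.12] F [ 0.8 -0.3  0.2] w 85.1 xaxis [ 0.001 -0.001 -1.   ]
shift tool mm [38.9  0.4  1.6]
world turn 0.2 deg -> rot x -0.003 rad
```

View pics/w11z.png

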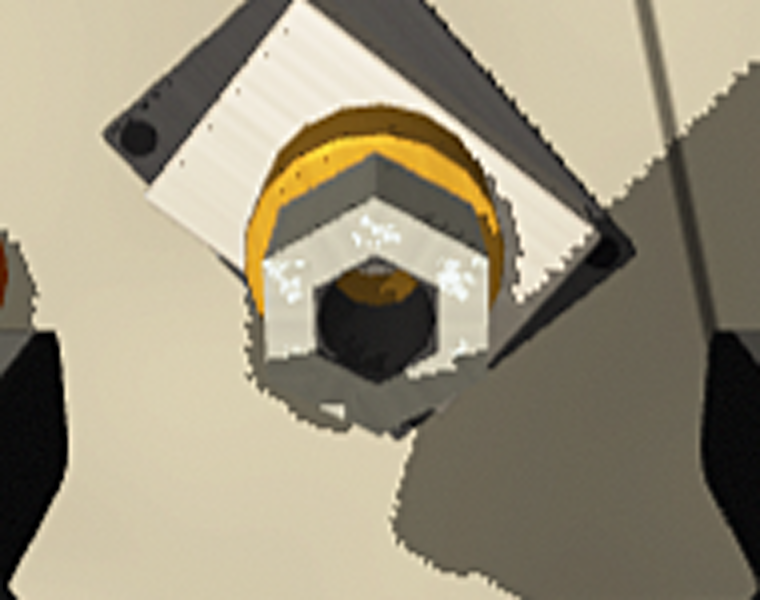

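```bash
python3 -m inch '[{"xyz":[8,-1,1.5],"rot":[0,0,0],"hand":0},{"xyz":[14,0,0],"rot":[0,0,0],"hand":0},{"xyz":[12,0,0],"rot":[0,0,0],"hand":0},{"xyz":[5,0,0],"rot":[0,0,0],"hand":0},{"xyz":[0,0,0],"rot":[0,0,0],"hand":0},{"xyz":[0,0,0],"rot":[0,0,0],"hand":0.3},{"xyz":[0,0,0],"rot":[0,0,0],"hand":0.45},{"xyz":[0,0,0],"rot":[0,0,0],"hand":0.5},{"xyz":[0,0,0],"rot":[0,0,0],"hand":0.55},{"xyz":[0,0,0],"rot":[0,0,0],"hand":0.6},{"xyz":[0,0,0],"rot":[0,0,0],"hand":0.65},{"xyz":[0,0,0],"rot":[0,0,0],"hand":0.7}]' 25
python3 -m inch '[{"xyz":[0,0,0],"rot":[0,0,0],"hand":0.7},{"xyz":[0,0,0],"rot":[0,0,0],"hand":0.7},{"xyz":[0,0,0],"rot":[0,0,0],"hand":0.7}]' 35
python3 - <<'E'
from h import *
s=snap('wrist','w12.png');st()
E
```

```text
t: 13.32
tcp_pos: [0.4325, -0.2896, 0.0786]
ee_rot: [0.093, 0.701, -0.094, 0.701]
force: [-1.1, 1.0, 5.4]
gripper_width: 0.0354
t: 13.57
tcp_pos: [0.4325, -0.2896, 0.0787]
ee_rot: [0.093, 0.701, -0.094, 0.701]
force: [-0.2, 0.2, 5.4]
gripper_width: 0.0355
t 13.62 tcp [ 432.6 -289.6   78.7] jaw yaw 74.8 q [-0.82  0.5   1.6  -0.    1.04 -2.12] F [-1.6 -0.1  6.2] w 35.2 xaxis [ 0.001 -0.001 -1.   ]
```

View pics/w12.png

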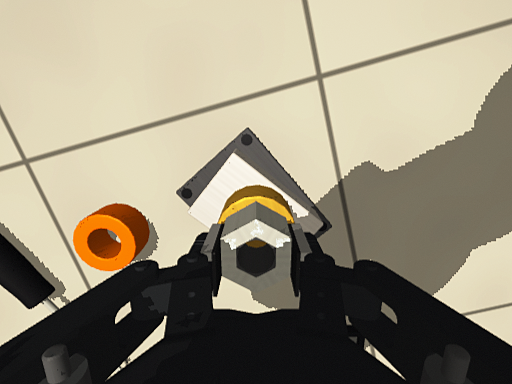

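```bash
python3 -m inch '[{"xyz":[-2,0,0],"rot":[0,0,0],"hand":0.7},{"xyz":[-5,0,0],"rot":[0,0,0],"hand":0.7},{"xyz":[-10,0,0],"rot":[0,0,0],"hand":0.7},{"xyz":[-18,0,0],"rot":[0,0,0],"hand":0.7},{"xyz":[-20,0,0],"rot":[0,0,0],"hand":0.7},{"xyz":[-20,4,0],"rot":[0,0,0],"hand":0.7},{"xyz":[-10,14,1],"rot":[0,0,0],"hand":0.7},{"xyz":[0,24,1],"rot":[0,0,0],"hand":0.7},{"xyz":[0,30,2],"rot":[0,0,0],"hand":0.7},{"xyz":[0,30,2],"rot":[0,0,0],"hand":0.7},{"xyz":[0,30,2],"rot":[0,0,0],"hand":0.7},{"xyz":[0,30,2],"rot":[0,0,0],"hand":0.7}]' 35
python3 -m inch '[{"xyz":[0,30,2],"rot":[0,0,0],"hand":0.7},{"xyz":[0,30,2],"rot":[0,0,0],"hand":0.7},{"xyz":[0,30,2],"rot":[0,0,0],"hand":0.7},{"xyz":[0,30,2],"rot":[0,0,0],"hand":0.7},{"xyz":[0,30,2],"rot":[0,0,0],"hand":0.7},{"xyz":[0,30,2],"rot":[0,0,0],"hand":0.7},{"xyz":[0,30,2],"rot":[0,0,0],"hand":0.7},{"xyz":[0,30,2],"rot":[0,0,0],"hand":0.7},{"xyz":[0,30,2],"rot":[0,0,0],"hand":0.7},{"xyz":[0,24,1],"rot":[0,0,0],"hand":0.7},{"xyz":[0,14,0],"rot":[0,0,0],"hand":0.7},{"xyz":[0,4,0],"rot":[0,0,0],"hand":0.7}]'
python3 -m inch '[{"xyz":[0,0,0],"rot":[0,0,0],"hand":0.7},{"xyz":[0,0,0],"rot":[0,0,0],"hand":0.7}]'
python3 - <<'E'
from h import *
import pickle
s=snap('wrist','w13.png');pickle.dump(s,open('w13.pkl','wb'));st()
print(proj(s,[.6125,.262,.008]))
E
```

```text
t: 14.62
tcp_pos: [0.4845, -0.1333, 0.1627]
ee_rot: [0.094, 0.701, -0.093, 0.701]
force: [0.9, -0.7, -1.7]
gripper_width: 0.0355
t: 15.62
tcp_pos: [0.5844, 0.1628, 0.1624]
ee_rot: [0.093, 0.701, -0.093, 0.701]
force: [0.6, -0.3, -2.4]
gripper_width: 0.0355
t: 15.78
tcp_pos: [0.5844, 0.1597, 0.1628]
ee_rot: [0.094, 0.701, -0.094, 0.701]
force: [-0.3, 0.3, -1.1]
gripper_width: 0.0353
t 15.83 tcp [584.5 159.3 163. ] jaw yaw 74.7 q [ 0.07  0.53  1.25 -0.    1.37 -1.23] F [ 0.7  0.5 -1.6] w 35.4 xaxis [-0. -0. -1.]
[347.81817654 179.86900013]
```

View pics/w13.png

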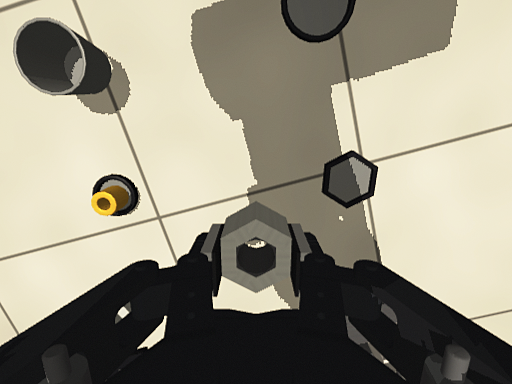

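```bash
python3 -m inch '[{"xyz":[3,8,4],"rot":[0,0,0],"hand":0.7},{"xyz":[5,16,8],"rot":[0,0,0],"hand":0.7},{"xyz":[5,20,10],"rot":[0,0,0],"hand":0.7},{"xyz":[0,20,10],"rot":[0,0,0],"hand":0.7},{"xyz":[0,15,8],"rot":[0,0,0],"hand":0.7},{"xyz":[0,8,4],"rot":[0,0,0],"hand":0.7},{"xyz":[0,0,0],"rot":[0,0,0],"hand":0.7},{"xyz":[0,0,0],"rot":[0,0,0],"hand":0.7}]'
python3 - <<'E'
from h import *
import pickle
s=snap('wrist','w14.png');pickle.dump(s,open('w14.pkl','wb'));st()
print(proj(s,[.6125,.262,.008]))
E
python3 nest.py w13.pkl 350 179 36 60 r
```

```text
t: 16.5
tcp_pos: [0.6502, 0.2323, 0.1495]
ee_rot: [0.094, 0.701, -0.094, 0.701]
force: [0.6, -0.1, -1.6]
gripper_width: 0.0357
t 16.55 tcp [650.  232.  149.7] jaw yaw 74.7 q [ 0.17  0.69  0.98 -0.    1.47 -1.13] F [-0.5 -0.4 -1.2] w 35.2 xaxis [-0.001 -0.    -1.   ]
[272.32557574 141.2532666 ]
w13.pkl outer [612.7 263.4] [70.5 58.2] 42.1 px [348.2 179.1]
w13.pkl hole [612.3 264.1] [47.8 52.6] 73.2 px [349.3 179. ]
```

View pics/w14.png

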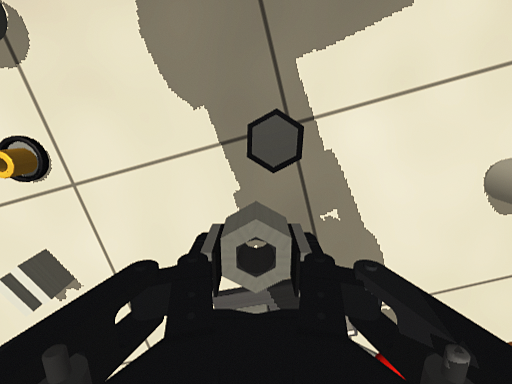

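```bash
python3 nest.py w14.pkl 275 141 40 60 r
python3 -c "
from h import *
import pickle
a=pickle.load(open('w13.pkl','rb'));b=pickle.load(open('w14.pkl','rb'));S=pickle.load(open('scene2.pkl','rb'))
x,r=tri([(a,349.3,179.0),(b,275.2,141)]);print(x*1000,r)
for p in ((376,268),(442,246),(460,285),(390,290)): print(p,plane(S,*p,.0)[:2]*1000)
s,M=st(); print(M.T@(x-s['tcp_pos'])*1000)"
```

```text
w14.pkl outer [612.2 270.3] [84.8 70.9] 48.9 px [279.8 138.7]
w14.pkl hole [612.5 264. ] [48.7 53.9] 72.9 px [274.1 140.7]
[613.47993719 265.22474759   3.01689863] [np.float64(1.991309565199785e-05), np.float64(1.9913095652090917e-05)]
(376, 268) [788.10284586 146.87666974]
(442, 246) [790.04406854 318.78510239]
(460, 285) [886.42162281 301.57292056]
(390, 290) [844.96616319 150.49221557]
t 16.55 tcp [650.  232.  149.7] jaw yaw 74.7 q [ 0.17  0.69  0.98 -0.    1.47 -1.13] F [-0.5 -0.4 -1.2] w 35.2 xaxis [-0.001 -0.    -1.   ]
[146.7173773   22.47988406 -43.84898784]
```

```bash
python3 -m inch '[{"xyz":[5,5,-8],"rot":[0,0,0],"hand":0.7},{"xyz":[15,8,-15],"rot":[0,0,0],"hand":0.7},{"xyz":[25,5,-15],"rot":[0,0,0],"hand":0.7},{"xyz":[25,2,-6.3],"rot":[0,0,0],"hand":0.7},{"xyz":[20,0,0],"rot":[0,0,0],"hand":0.7},{"xyz":[12,0,0],"rot":[0,0,0],"hand":0.7},{"xyz":[8,0,0],"rot":[0,0,0],"hand":0.7},{"xyz":[0,0,0],"rot":[0,0,0],"hand":0.7},{"xyz":[0,0,0],"rot":[0,0,0],"hand":0.7}]'
python3 -c "
from h import *
go(612.3,263.5,13)
snap('wrist','w15.png')"
```

```text
t: 17.3
tcp_pos: [0.6131, 0.2635, 0.0407]
ee_rot: [0.094, 0.7, -0.094, 0.701]
force: [-1.1, -0.8, -0.5]
gripper_width: 0.0352
t 17.30 tcp [613.1 263.5  40.7] jaw yaw 74.7 q [ 0.23  0.75  1.19 -0.    1.2  -1.08] F [-1.1 -0.8 -0.5] w 35.2 xaxis [ 0.001  0.    -1.   ]
shift tool mm [27.7 -0.2 -0.8]
```

View pics/w15.png

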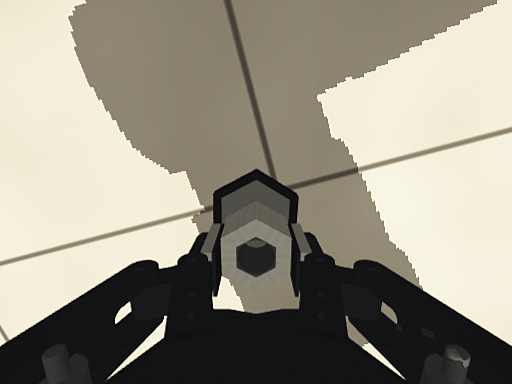

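The rim spans columns 214 to 298, so its mid is 256 and it lines up with the nut's centre at 256. I'll lower the nut.

```bash
python3 -m inch '[{"xyz":[7,0,-0.8],"rot":[0,0,0],"hand":0.7},{"xyz":[7,0,0],"rot":[0,0,0],"hand":0.7},{"xyz":[6,0,0],"rot":[0,0,0],"hand":0.7},{"xyz":[4,0,0],"rot":[0,0,0],"hand":0.7},{"xyz":[3,0,0],"rot":[0,0,0],"hand":0.7},{"xyz":[0,0,0],"rot":[0,0,0],"hand":0.7},{"xyz":[0.5,0,0],"rot":[0,0,0],"hand":0.7},{"xyz":[0,0,0],"rot":[0,0,0],"hand":0.7},{"xyz":[0,0,0],"rot":[0,0,0],"hand":0.7}]'
```

```text
t: 18.1
tcp_pos: [0.612, 0.2639, 0.0127]
ee_rot: [0.094, 0.701, -0.094, 0.701]
force: [-2.1, -0.7, 1.7]
gripper_width: 0.0355
```

```bash
python3 -m inch '[{"xyz":[0,0,0],"rot":[0,0,0],"hand":0.52},{"xyz":[0,0,0],"rot":[0,0,0],"hand":0.48},{"xyz":[0,0,0],"rot":[0,0,0],"hand":0.4},{"xyz":[0,0,0],"rot":[0,0,0],"hand":0.3},{"xyz":[0,0,0],"rot":[0,0,0],"hand":0.3},{"xyz":[-5,0,0],"rot":[0,0,0],"hand":0.3},{"xyz":[-15,0,0],"rot":[0,0,0],"hand":0.2},{"xyz":[-25,0,0],"rot":[0,0,0],"hand":0.1},{"xyz":[-30,0,0],"rot":[0,0,0],"hand":0},{"xyz":[-40,0,0],"rot":[0,0,0],"hand":0},{"xyz":[-20,0,0],"rot":[0,0,0],"hand":0},{"xyz":[-5,0,0],"rot":[0,0,0],"hand":0}]'
python3 -c "
from h import *
snap('wrist','w16.png')
go(433,-289,190)"
```

```text
t: 19.1
tcp_pos: [0.6133, 0.2643, 0.1579]
ee_rot: [0.095, 0.698, -0.093, 0.704]
force: [0.6, 0.8, 0.3]
gripper_width: 0.0853
t 19.15 tcp [612.8 264.2 156.2] jaw yaw 74.8 q [ 0.23  0.64  1.06  0.    1.44 -1.08] F [-0.4 -0.6  0.2] w 85.3 xaxis [ 0.006  0.001 -1.   ]
shift tool mm [ -35.6 -580.9  -28.1]
```

View pics/w16.png

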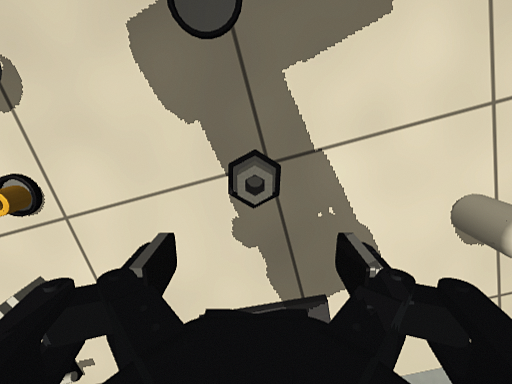

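The nut sits in the hexagon nest at (255,181). Now I return to the stack.

```bash
python3 -m inch '[{"xyz":[-10,-8,0],"rot":[0,0,0],"hand":0},{"xyz":[-15,-16,-1],"rot":[0,0,0],"hand":0},{"xyz":[-10,-26,-1],"rot":[0,0,0],"hand":0},{"xyz":[0,-34,-2],"rot":[0,0,0],"hand":0},{"xyz":[0,-34,-2],"rot":[0,0,0],"hand":0},{"xyz":[0,-34,-2],"rot":[0,0,0],"hand":0},{"xyz":[0,-34,-2],"rot":[0,0,0],"hand":0},{"xyz":[0,-34,-2],"rot":[0,0,0],"hand":0},{"xyz":[0,-34,-2],"rot":[0,0,0],"hand":0},{"xyz":[0,-34,-2],"rot":[0,0,0],"hand":0},{"xyz":[0,-34,-2],"rot":[0,0,0],"hand":0},{"xyz":[0,-34,-2],"rot":[0,0,0],"hand":0}]'
python3 -m inch '[{"xyz":[0,-34,-2],"rot":[0,0,0],"hand":0},{"xyz":[0,-34,-2],"rot":[0,0,0],"hand":0},{"xyz":[0,-34,-1],"rot":[0,0,0],"hand":0},{"xyz":[0,-34,-1],"rot":[0,0,0],"hand":0},{"xyz":[0,-34,-1],"rot":[0,0,0],"hand":0},{"xyz":[0,-30,-1],"rot":[0,0,0],"hand":0},{"xyz":[0,-14,-1],"rot":[0,0,0],"hand":0},{"xyz":[0,-8,0],"rot":[0,0,0],"hand":0},{"xyz":[0,0,0],"rot":[0,0,0],"hand":0},{"xyz":[0,0,0],"rot":[0,0,0],"hand":0}]'
python3 - <<'E'
from h import *
import pickle
s=snap('wrist','w17.png');pickle.dump(s,open('w17.pkl','wb'))
cv2.imwrite('pics/w17z.png',cv2.resize(s['frame'][110:270,160:350,::-1],None,fx=4,fy=4,interpolation=cv2.INTER_CUBIC))
st(); print(proj(s,[.432,-.288,.07]))
for n in ('scene','side'):
    q=snap(n,n+'3.png');pickle.dump(q,open(n+'3.pkl','wb'))
S=pickle.load(open('scene3.pkl','rb'));D=pickle.load(open('side3.pkl','rb'))
cv2.imwrite('pics/z3.png',np.hstack([cv2.resize(S['frame'][150:230,115:180,::-1],None,fx=6,fy=6,interpolation=cv2.INTER_CUBIC),cv2.resize(D['frame'][270:350,235:300,::-1],None,fx=6,fy=6,interpolation=cv2.INTER_CUBIC)]))
E
```

```text
t: 20.15
tcp_pos: [0.4973, -0.0758, 0.1864]
ee_rot: [0.094, 0.702, -0.094, 0.7]
force: [1.0, 0.2, 0.4]
gripper_width: 0.0853
t: 20.98
tcp_pos: [0.4318, -0.2855, 0.1869]
ee_rot: [0.094, 0.701, -0.093, 0.7]
force: [-0.7, 0.6, 1.1]
gripper_width: 0.0853
t 21.03 tcp [ 432.  -285.1  187.1] jaw yaw 74.8 q [-0.81  0.36  1.46  0.    1.32 -2.12] F [ 0.2 -0.2 -0.9] w 85.5 xaxis [-0.001  0.001 -1.   ]
[251.87107462 188.84837893]
```

View pics/w17z.png

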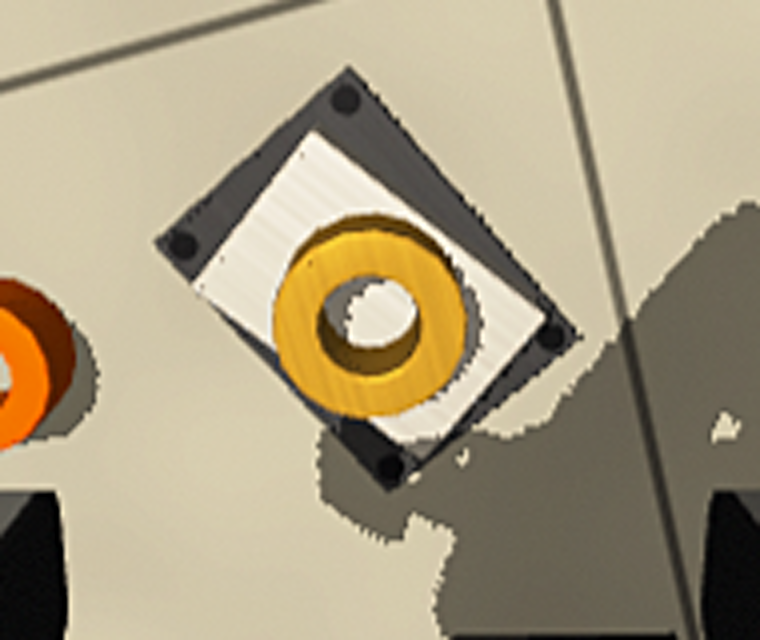

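View pics/z3.png

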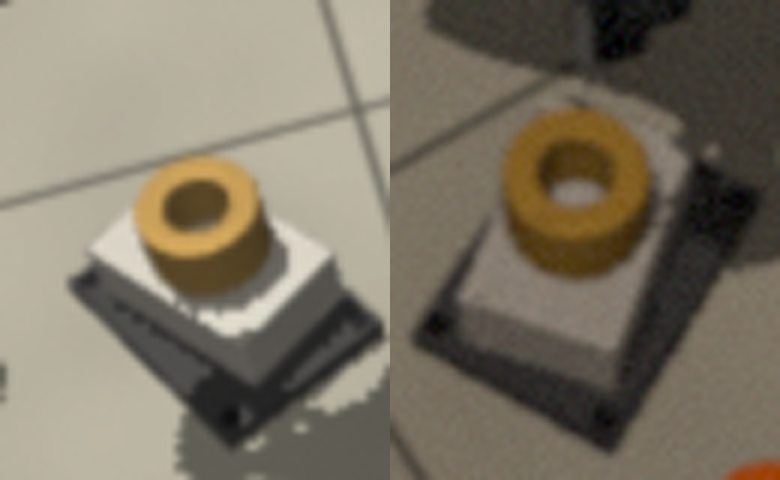

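Run:
```python
from h import *
import pickle
S=pickle.load(open('scene3.pkl','rb'));D=pickle.load(open('side3.pkl','rb'));W=pickle.load(open('w17.pkl','rb'))
a1=(S,147.3,183.9);b=(D,265.7,298.3);w=(W,252.0,190.4)
for o in ([a1,b,w],[a1,w],[b,w],[a1,b]):
    x,r=tri(o);print(np.round(x*1000,1),np.round(np.array(r)*1000,1))
print(plane(*w,.07)*1000)
C=[plane(W,160+x/4-.4,110+y/4-.4,.04)[:2]*1000 for x,y in ((195,285),(314,130),(545,318))]
print(np.round(C,1),np.linalg.norm(C[0]-C[1]),np.linalg.norm(C[1]-C[2]),(C[0]+C[2])/2,np.degrees(np.arctan2(*(C[2]-C[1])[::-1])),np.degrees(np.arctan2(*(C[0]-C[1])[::-1])))
go(432.5,-289,90)
```

```text
[ 434.4 -289.1   66.9] [1.1 0.7 0.5]
[ 434.5 -289.4   66.4] [0.8 0.8]
[ 434.2 -288.5   67.3] [0. 0.]
[ 434.5 -289.4   67.2] [0.9 0.9]
[ 433.58375779 -288.30382905   70.        ]
[[ 417.8 -334.6]
 [ 385.8 -290.9]
 [ 452.6 -243. ]] 54.15742721245205 82.14568287999971 [ 435.17876058 -288.79795452] 35.61121779899852 -53.7608537691601
t 21.13 tcp [ 432.3 -285.   187.4] jaw yaw 74.9 q [-0.81  0.36  1.46  0.    1.32 -2.12] F [0.3 0.2 0.6] w 85.5 xaxis [-0.     0.001 -1.   ]
shift tool mm [97.4 -3.8  1.3]
```

```bash
python3 -m inch '[{"xyz":[8,-3.8,2],"rot":[0,0,0],"hand":0},{"xyz":[22,0,0],"rot":[0,0,0],"hand":0},{"xyz":[30,0,0],"rot":[0,0,0],"hand":0},{"xyz":[22,0,0],"rot":[0,0,0],"hand":0},{"xyz":[13,0,0],"rot":[0,0,0],"hand":0},{"xyz":[0,0,0],"rot":[0,0,0],"hand":0},{"xyz":[0,0,0],"rot":[0,0,0],"hand":0}]'
python3 - <<'E'
from h import *
import pickle
s=snap('wrist','w18.png');pickle.dump(s,open('w18.pkl','wb'))
cv2.imwrite('pics/w18z.png',cv2.resize(s['frame'][150:300,160:350,::-1],None,fx=4,fy=4,interpolation=cv2.INTER_CUBIC))
go(433.4,-289.5,48)
E
```

```text
t: 21.72
tcp_pos: [0.4331, -0.29, 0.0922]
ee_rot: [0.094, 0.701, -0.093, 0.701]
force: [0.2, 0.6, -0.3]
gripper_width: 0.0855
t 21.77 tcp [ 433.4 -290.4   93. ] jaw yaw 74.8 q [-0.82  0.48  1.58  0.    1.08 -2.12] F [ 0.2 -0.5  0.5] w 85.0 xaxis [ 0. -0. -1.]
shift tool mm [45.   0.9 -0.3]
```

View pics/w18z.png

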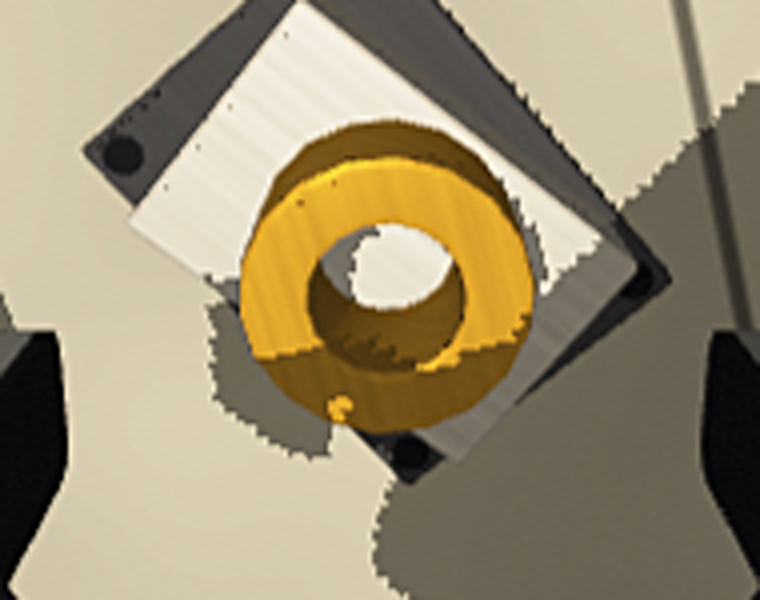

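```bash
python3 -m inch '[{"xyz":[10,0,0],"rot":[0,0,0],"hand":0},{"xyz":[15,0,0],"rot":[0,0,0],"hand":0},{"xyz":[12,0,0],"rot":[0,0,0],"hand":0},{"xyz":[7.5,0,0],"rot":[0,0,0],"hand":0},{"xyz":[0,0,0],"rot":[0,0,0],"hand":0},{"xyz":[0,0,0],"rot":[0,0,0],"hand":0.2},{"xyz":[0,0,0],"rot":[0,0,0],"hand":0.3},{"xyz":[0,0,0],"rot":[0,0,0],"hand":0.35},{"xyz":[0,0,0],"rot":[0,0,0],"hand":0.4},{"xyz":[0,0,0],"rot":[0,0,0],"hand":0.45},{"xyz":[0,0,0],"rot":[0,0,0],"hand":0.5},{"xyz":[0,0,0],"rot":[0,0,0],"hand":0.55}]' 30
python3 -m inch '[{"xyz":[0,0,0],"rot":[0,0,0],"hand":0.55},{"xyz":[0,0,0],"rot":[0,0,0],"hand":0.55},{"xyz":[0,0,0],"rot":[0,0,0],"hand":0.55}]' 45
python3 - <<'E'
from h import *
s=snap('wrist','w19.png');st()
E
```

```text
t: 22.77
tcp_pos: [0.4332, -0.2903, 0.0488]
ee_rot: [0.094, 0.701, -0.094, 0.701]
force: [-0.6, 1.7, 6.0]
gripper_width: 0.0481
t: 23.02
tcp_pos: [0.4332, -0.2904, 0.049]
ee_rot: [0.094, 0.7, -0.094, 0.701]
force: [-0.3, 2.0, 6.8]
gripper_width: 0.0477
t 23.07 tcp [ 433.2 -290.4   48.9] jaw yaw 74.8 q [-0.82  0.54  1.63  0.    0.97 -2.12] F [-1.1  2.5  6.4] w 47.9 xaxis [ 0.001 -0.001 -1.   ]
```

View pics/w19.png

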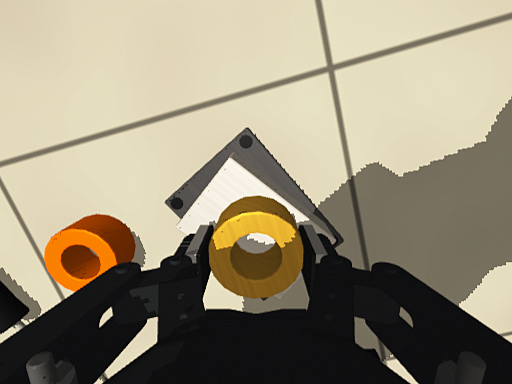

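```bash
python3 -m inch '[{"xyz":[-2,0,0],"rot":[0,0,0],"hand":0.55},{"xyz":[-5,0,0],"rot":[0,0,0],"hand":0.55},{"xyz":[-10,0,0],"rot":[0,0,0],"hand":0.55},{"xyz":[-18,0,0],"rot":[0,0,0],"hand":0.55},{"xyz":[-22,0,0],"rot":[0,0,0],"hand":0.55},{"xyz":[-25,4,-1],"rot":[0,0,0],"hand":0.55},{"xyz":[-18,12,-3],"rot":[0,0,0],"hand":0.55},{"xyz":[-10,20,-5],"rot":[0,0,0],"hand":0.55},{"xyz":[0,26,-7],"rot":[0,0,0],"hand":0.55},{"xyz":[0,28,-7],"rot":[0,0,0],"hand":0.55},{"xyz":[0,28,-7],"rot":[0,0,0],"hand":0.55},{"xyz":[0,28,-7],"rot":[0,0,0],"hand":0.55}]' 45
python3 -m inch '[{"xyz":[0,28,-7],"rot":[0,0,0],"hand":0.55},{"xyz":[0,28,-7],"rot":[0,0,0],"hand":0.55},{"xyz":[0,28,-7],"rot":[0,0,0],"hand":0.55},{"xyz":[0,28,-7],"rot":[0,0,0],"hand":0.55},{"xyz":[0,28,-7],"rot":[0,0,0],"hand":0.55},{"xyz":[0,28,-7],"rot":[0,0,0],"hand":0.55},{"xyz":[0,28,-7],"rot":[0,0,0],"hand":0.55},{"xyz":[0,28,-7],"rot":[0,0,0],"hand":0.55},{"xyz":[0,28,-7],"rot":[0,0,0],"hand":0.55},{"xyz":[0,28,-7],"rot":[0,0,0],"hand":0.55},{"xyz":[0,20,-5],"rot":[0,0,0],"hand":0.55},{"xyz":[0,10,-3],"rot":[0,0,0],"hand":0.55}]'
python3 -m inch '[{"xyz":[0,0,0],"rot":[0,0,0],"hand":0.55},{"xyz":[0,0,0],"rot":[0,0,0],"hand":0.55}]'
python3 - <<'E'
from h import *
import pickle
s=snap('wrist','w20.png');pickle.dump(s,open('w20.pkl','wb'));st()
print(proj(s,[.430,.264,.008]))
E
```

```text
t: 24.07
tcp_pos: [0.4351, -0.1384, 0.1581]
ee_rot: [0.094, 0.701, -0.094, 0.701]
force: [0.2, 0.4, -4.9]
gripper_width: 0.0478
t: 25.07
tcp_pos: [0.4413, 0.1819, 0.158]
ee_rot: [0.093, 0.701, -0.093, 0.701]
force: [0.3, -0.9, -4.0]
gripper_width: 0.048
t: 25.23
tcp_pos: [0.4415, 0.1796, 0.1579]
ee_rot: [0.093, 0.701, -0.094, 0.701]
force: [-0.3, -0.7, -4.1]
gripper_width: 0.0477
t 25.28 tcp [441.7 179.1 157.9] jaw yaw 74.8 q [ 0.14  0.33  1.62 -0.    1.2  -1.17] F [ 0.3 -0.5 -4.7] w 48.0 xaxis [-0.001 -0.001 -1.   ]
[326.64587222 150.8133225 ]
```

View pics/w20.png

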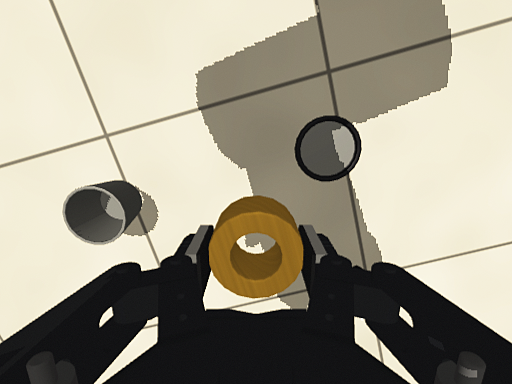

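```bash
python3 -m inch '[{"xyz":[2,8,2],"rot":[0,0,0],"hand":0.55},{"xyz":[4,16,3],"rot":[0,0,0],"hand":0.55},{"xyz":[2,20,3],"rot":[0,0,0],"hand":0.55},{"xyz":[0,16,2],"rot":[0,0,0],"hand":0.55},{"xyz":[0,6,1],"rot":[0,0,0],"hand":0.55},{"xyz":[0,0,0],"rot":[0,0,0],"hand":0.55},{"xyz":[0,0,0],"rot":[0,0,0],"hand":0.55}]'
python3 - <<'E'
from h import *
import pickle
s=snap('wrist','w21.png');pickle.dump(s,open('w21.pkl','wb'));st()
print(proj(s,[.430,.264,.008]))
E
python3 nest.py w20.pkl 328 148 45 60 c; python3 nest.py w20.pkl 328 148 45 50 c
```

```text
t: 25.87
tcp_pos: [0.4697, 0.24, 0.1498]
ee_rot: [0.094, 0.701, -0.094, 0.701]
force: [-0.5, -0.5, -4.6]
gripper_width: 0.0478
t 25.92 tcp [469.6 239.8 149.9] jaw yaw 74.7 q [ 0.25  0.42  1.49 -0.    1.23 -1.06] F [-0.5  0.2 -4. ] w 47.9 xaxis [-0.001 -0.    -1.   ]
[266.60257596 140.80469558]
w20.pkl outer [429.4 266.3] [69.9 74. ] 121.8 px [327.9 149.4]
w20.pkl hole [428.  265.4] [59.4 60.3] 157.3 px [327.3 148.6]
w20.pkl outer [429.  266.1] [70.  72.2] 131.9 px [327.7 149.1]
w20.pkl hole [428.2 265.3] [60.2 60.4] 171.9 px [327.3 148.8]
```

View pics/w21.png

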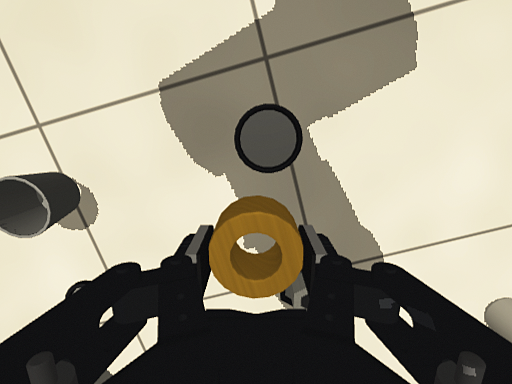

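```bash
python3 nest.py w21.pkl 268 138 42 60 c
python3 -c "
from h import *
import pickle
a=pickle.load(open('w20.pkl','rb'));b=pickle.load(open('w21.pkl','rb'))
x,r=tri([(a,327.3,148.7),(b,267.9,138)]);print(x*1000,r)
go(428.5,265.4,12.5)"
```

```text
w21.pkl outer [430.2 266.8] [69.4 79.7] 103.5 px [269.1 140.1]
w21.pkl hole [428.3 265.7] [59.3 59.6] 106.9 px [267.8 138.7]
[428.11350277 265.95893612   5.03594692] [np.float64(0.0003637031343659631), np.float64(0.00036370313436604157)]
t 25.92 tcp [469.6 239.8 149.9] jaw yaw 74.7 q [ 0.25  0.42  1.49 -0.    1.23 -1.06] F [-0.5  0.2 -4. ] w 47.9 xaxis [-0.001 -0.    -1.   ]
shift tool mm [137.4  14.  -46.3]
```

```bash
python3 -m inch '[{"xyz":[5,3,-8],"rot":[0,0,0],"hand":0.55},{"xyz":[15,5,-15],"rot":[0,0,0],"hand":0.55},{"xyz":[25,3,-15],"rot":[0,0,0],"hand":0.55},{"xyz":[25,1.5,-8],"rot":[0,0,0],"hand":0.55},{"xyz":[20,0,0],"rot":[0,0,0],"hand":0.55},{"xyz":[12,0,0],"rot":[0,0,0],"hand":0.55},{"xyz":[8,0,0],"rot":[0,0,0],"hand":0.55},{"xyz":[0,0,0],"rot":[0,0,0],"hand":0.55},{"xyz":[0,0,0],"rot":[0,0,0],"hand":0.55}]'
python3 -c "
from h import *
go(428.3,264.2,13)
snap('wrist','w22.png')"
```

```text
t: 26.67
tcp_pos: [0.4287, 0.2646, 0.0403]
ee_rot: [0.094, 0.701, -0.094, 0.701]
force: [0.6, 0.7, -5.3]
gripper_width: 0.0477
t 26.67 tcp [428.7 264.6  40.3] jaw yaw 74.7 q [ 0.32  0.53  1.69  0.    0.92 -0.99] F [ 0.6  0.7 -5.3] w 47.7 xaxis [ 0.  0. -1.]
shift tool mm [27.3 -0.5 -0.2]
```

View pics/w22.png

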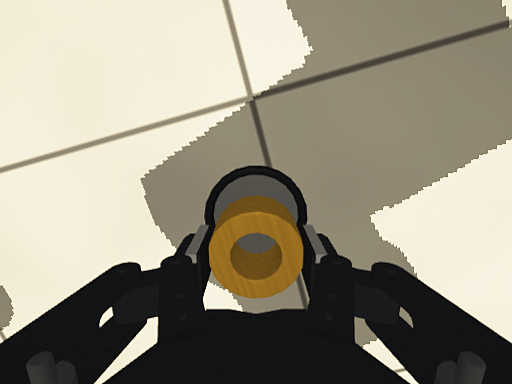

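The rim spans 206 to 306, with its mid at 256, in line with the bushing's mid at 256. I'll lower it.

```bash
python3 -m inch '[{"xyz":[7,0,0],"rot":[0,0,0],"hand":0.55},{"xyz":[7,0,0],"rot":[0,0,0],"hand":0.55},{"xyz":[6,0,0],"rot":[0,0,0],"hand":0.55},{"xyz":[4,0,0],"rot":[0,0,0],"hand":0.55},{"xyz":[2.5,0,0],"rot":[0,0,0],"hand":0.55},{"xyz":[0,0,0],"rot":[0,0,0],"hand":0.55},{"xyz":[0.5,0,0],"rot":[0,0,0],"hand":0.55},{"xyz":[0,0,0],"rot":[0,0,0],"hand":0.55},{"xyz":[0,0,0],"rot":[0,0,0],"hand":0.55}]'
```

```text
t: 27.47
tcp_pos: [0.4287, 0.2648, 0.013]
ee_rot: [0.094, 0.701, -0.094, 0.701]
force: [-0.2, -0.1, -4.4]
gripper_width: 0.048
```

```bash
python3 -m inch '[{"xyz":[0.5,0,0],"rot":[0,0,0],"hand":0.55},{"xyz":[0,0,0],"rot":[0,0,0],"hand":0.55},{"xyz":[0,0,0],"rot":[0,0,0],"hand":0.55}]'
```

```text
t: 27.72
tcp_pos: [0.4287, 0.2648, 0.013]
ee_rot: [0.094, 0.701, -0.094, 0.701]
force: [-2.6, 0.1, 5.0]
gripper_width: 0.0479
```

```bash
python3 -m inch '[{"xyz":[0,0,0],"rot":[0,0,0],"hand":0.38},{"xyz":[0,0,0],"rot":[0,0,0],"hand":0.33},{"xyz":[0,0,0],"rot":[0,0,0],"hand":0.25},{"xyz":[0,0,0],"rot":[0,0,0],"hand":0.15},{"xyz":[0,0,0],"rot":[0,0,0],"hand":0.15},{"xyz":[-5,0,0],"rot":[0,0,0],"hand":0.1},{"xyz":[-15,0,0],"rot":[0,0,0],"hand":0},{"xyz":[-25,0,0],"rot":[0,0,0],"hand":0},{"xyz":[-30,0,0],"rot":[0,0,0],"hand":0},{"xyz":[-40,0,0],"rot":[0,0,0],"hand":0},{"xyz":[-20,0,0],"rot":[0,0,0],"hand":0},{"xyz":[-5,0,0],"rot":[0,0,0],"hand":0}]'
python3 -c "
from h import *
snap('wrist','w23.png')
go(434,-289,170,126)"
```

```text
t: 28.72
tcp_pos: [0.43, 0.2653, 0.1566]
ee_rot: [0.095, 0.699, -0.093, 0.703]
force: [0.3, 0.4, -0.1]
gripper_width: 0.0852
t 28.77 tcp [429.5 265.1 155.3] jaw yaw 74.8 q [ 0.32  0.37  1.55  0.    1.21 -0.99] F [0.9 0.7 0.2] w 85.7 xaxis [ 0.005  0.002 -1.   ]
shift tool mm [ -15.6 -533.5  149.9]
world turn 51.2 deg -> rot x -0.894 rad
```

View pics/w23.png

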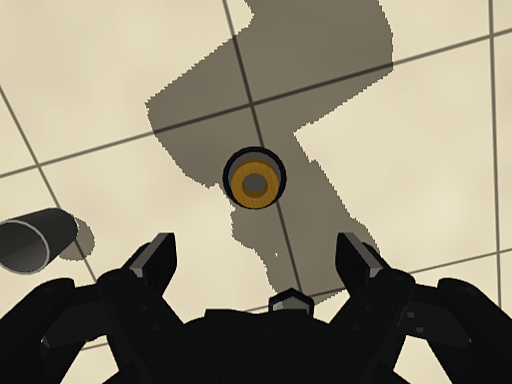

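```bash
python3 -m inch '[{"xyz":[-5,-8,2],"rot":[0,0,0],"hand":0},{"xyz":[-5,-16,4],"rot":[0,0,0],"hand":0},{"xyz":[-5,-26,7],"rot":[0,0,0],"hand":0},{"xyz":[-3,-32,9],"rot":[0,0,0],"hand":0},{"xyz":[0,-32,9],"rot":[0,0,0],"hand":0},{"xyz":[0,-32,9],"rot":[0,0,0],"hand":0},{"xyz":[0,-32,9],"rot":[0,0,0],"hand":0},{"xyz":[0,-32,9],"rot":[0,0,0],"hand":0},{"xyz":[0,-32,9],"rot":[0,0,0],"hand":0},{"xyz":[0,-32,9],"rot":[0,0,0],"hand":0},{"xyz":[0,-32,9],"rot":[0,0,0],"hand":0},{"xyz":[0,-32,9],"rot":[0,0,0],"hand":0}]'
python3 -m inch '[{"xyz":[0,-32,9],"rot":[0,0,0],"hand":0},{"xyz":[0,-32,9],"rot":[0,0,0],"hand":0},{"xyz":[0,-32,9],"rot":[0,0,0],"hand":0},{"xyz":[0,-32,9],"rot":[0,0,0],"hand":0},{"xyz":[0,-32,9],"rot":[0,0,0],"hand":0},{"xyz":[0,-26,8],"rot":[0,0,0],"hand":0},{"xyz":[0,-14,5],"rot":[0,0,0],"hand":0},{"xyz":[0,-5,1],"rot":[0,0,0],"hand":0},{"xyz":[0,0,0],"rot":[0.06,0,0],"hand":0},{"xyz":[0,0,0],"rot":[0.12,0,0],"hand":0},{"xyz":[0,0,0],"rot":[0.12,0,0],"hand":0},{"xyz":[0,0,0],"rot":[0.12,0,0],"hand":0}]'
python3 -m inch '[{"xyz":[0,0,0],"rot":[0.12,0,0],"hand":0},{"xyz":[0,0,0],"rot":[0.12,0,0],"hand":0},{"xyz":[0,0,0],"rot":[0.12,0,0],"hand":0},{"xyz":[0,0,0],"rot":[0.12,0,0],"hand":0},{"xyz":[0,0,0],"rot":[0.12,0,0],"hand":0},{"xyz":[0,0,0],"rot":[0.12,0,0],"hand":0},{"xyz":[0,0,0],"rot":[0.12,0,0],"hand":0},{"xyz":[0,0,0],"rot":[0.12,0,0],"hand":0},{"xyz":[0,0,0],"rot":[0.12,0,0],"hand":0},{"xyz":[0,0,0],"rot":[0.12,0,0],"hand":0},{"xyz":[0,0,0],"rot":[0.12,0,0],"hand":0},{"xyz":[0,0,0],"rot":[0.12,0,0],"hand":0}]'
python3 -m inch '[{"xyz":[0,0,0],"rot":[0.12,0,0],"hand":0},{"xyz":[0,0,0],"rot":[0.12,0,0],"hand":0},{"xyz":[0,0,0],"rot":[0.12,0,0],"hand":0},{"xyz":[0,0,0],"rot":[0.03,0,0],"hand":0},{"xyz":[0,0,0],"rot":[0,0,0],"hand":0},{"xyz":[0,0,0],"rot":[0,0,0],"hand":0}]'
python3 - <<'E'
from h import *
import pickle
s=snap('wrist','w24.png');pickle.dump(s,open('w24.pkl','wb'))
cv2.imwrite('pics/w24z.png',cv2.resize(s['frame'][110:260,170:350,::-1],None,fx=4,fy=4,interpolation=cv2.INTER_CUBIC))
go(434,-289,170,126)
for n in ('scene','side'):
    q=snap(n,n+'4.png');pickle.dump(q,open(n+'4.pkl','wb'))
S=pickle.load(open('scene4.pkl','rb'));D=pickle.load(open('side4.pkl','rb'))
cv2.imwrite('pics/z4.png',np.hstack([cv2.resize(S['frame'][150:230,115:180,::-1],None,fx=6,fy=6,interpolation=cv2.INTER_CUBIC),cv2.resize(D['frame'][270:350,235:300,::-1],None,fx=6,fy=6,interpolation=cv2.INTER_CUBIC)]))
E
```

```text
t: 29.77
tcp_pos: [0.4293, -0.0878, 0.1692]
ee_rot: [0.094, 0.702, -0.093, 0.7]
force: [0.4, 0.5, -0.2]
gripper_width: 0.0856
t: 30.77
tcp_pos: [0.4333, -0.2978, 0.1699]
ee_rot: [0.24, 0.666, -0.239, 0.665]
force: [-0.6, 0.6, 0.2]
gripper_width: 0.0855
t: 31.77
tcp_pos: [0.4334, -0.2976, 0.1699]
ee_rot: [-0.619, -0.343, 0.619, -0.342]
force: [-0.6, 0.1, -0.3]
gripper_width: 0.0852
t: 32.27
tcp_pos: [0.4335, -0.2982, 0.1702]
ee_rot: [-0.672, -0.219, 0.673, -0.218]
force: [1.1, -0.7, 0.3]
gripper_width: 0.0854
t 32.32 tcp [ 433.6 -298.4  170.3] jaw yaw -54.0 q [-0.83  0.39  1.46  0.    1.28  0.11] F [-0.1 -0.3 -0.1] w 85.4 xaxis [-0.001  0.001 -1.   ]
shift tool mm [ 0.3 -7.4 -5.9]
world turn 0.0 deg -> rot x -0.000 rad
```

View pics/w24z.png

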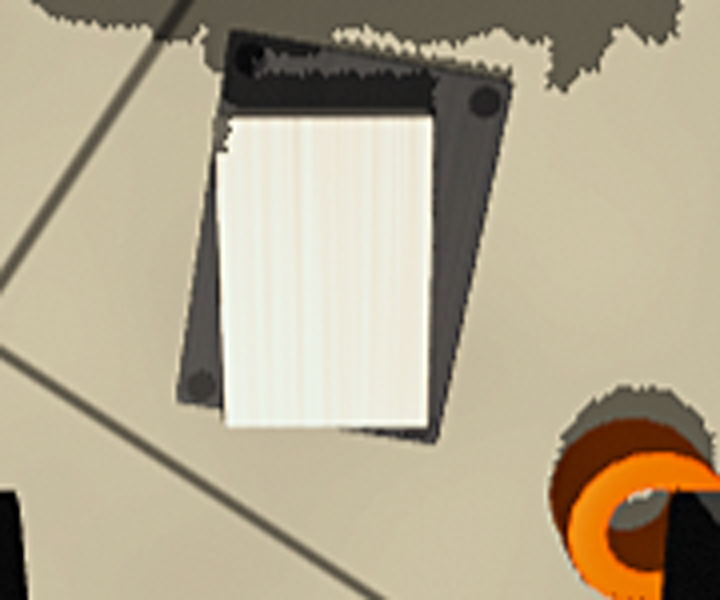

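View pics/z4.png

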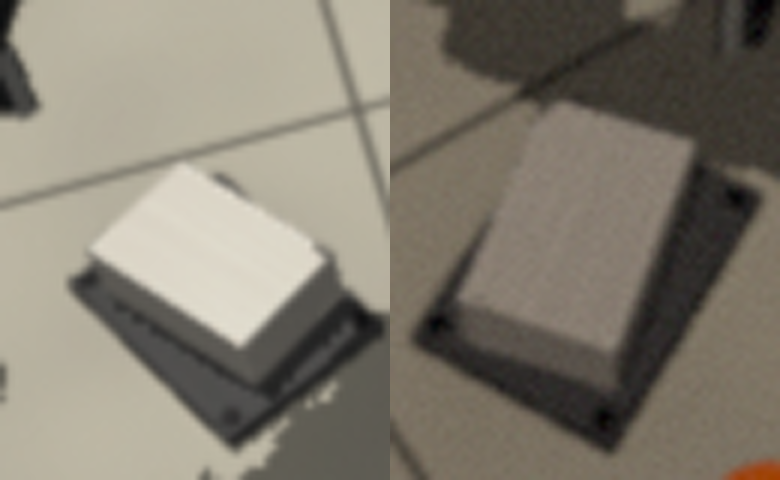

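Run:
```python
from h import *
import pickle
S=pickle.load(open('scene4.pkl','rb'));D=pickle.load(open('side4.pkl','rb'));W=pickle.load(open('w24.pkl','rb'))
px=lambda x,y:(170+x/4-.4,110+y/4-.4)
C=np.array([plane(W,*px(x,y),.04)[:2]*1000 for x,y in ((217,115),(433,115),(428,428),(226,428))])
print(np.round(C,1),C.mean(0)); 
for i in range(4):
    d=C[(i+1)%4]-C[i]; print(round(np.hypot(*d),1),round(np.degrees(np.arctan2(d[1],d[0]))%180,1))
# corner triangulation across scene/side/wrist
ss=lambda x,y:(S,115+x/6-.42,150+y/6-.42); dd=lambda x,y:(D,235+(x-390)/6-.42,270+y/6-.42)
# corners: scene bottom(240,348) = side right(695,145); scene left(90,250)=side bottom (617,352)? 
obs={'scene-bottom':[ss(240,348),dd(695,145)],'scene-left':[ss(90,250),dd(612,350)],'scene-top':[ss(180,162),dd(460,300)],'scene-right':[ss(328,258),dd(557,100)]}
for n,o in obs.items():
    x,r=tri(o); print(n,np.round(x*1000,1),np.round(np.array(r)*1000,1), 'wrist px',np.round(proj(W,x),1))
print([np.round(px(x,y),1) for x,y in ((217,115),(433,115),(428,428),(226,428))])
dec=plane(S,101,208,.025)*1000; print('decoy',dec)
go(435,-289,100,126)
s,M=st(); print('decoy in tool',M.T@(dec-s['tcp_pos']*1000))
```

```text
[[ 454.  -242.8]
 [ 485.8 -286.6]
 [ 418.6 -336. ]
 [ 386.4 -291.7]] [ 436.17564179 -289.27722488]
54.1 126.0
83.4 36.3
54.8 126.0
83.4 35.9
scene-bottom [ 485.3 -288.2   36.9] [0.9 0.9] wrist px [278.6 139.5]
scene-left [ 417.6 -335.7   36.8] [1.3 1.3] wrist px [275.6 216.1]
scene-top [ 385.4 -292.8   37. ] [1.1 1.1] wrist px [226.8 216.9]
scene-right [ 454.8 -246.1   37.5] [0.6 0.6] wrist px [227.2 139.4]
[array([223.8, 138.4]), array([277.8, 138.4]), array([276.6, 216.6]), array([226.1, 216.6])]
decoy [ 435.35997182 -411.23072975   25.        ]
t 32.42 tcp [ 433.6 -298.8  170.4] jaw yaw -54.1 q [-0.83  0.39  1.46  0.    1.28  0.12] F [ 0.7 -1.  -0.4] w 85.4 xaxis [-0.  0. -1.]
shift tool mm [70.4 -7.1 -6.9]
world turn 0.1 deg -> rot x -0.001 rad
t 32.42 tcp [ 433.6 -298.8  170.4] jaw yaw -54.1 q [-0.83  0.39  1.46  0.    1.28  0.12] F [ 0.7 -1.  -0.4] w 85.4 xaxis [-0.  0. -1.]
decoy in tool [145.33212427  92.11314588  64.51601593]
```

```bash
python3 -m inch '[{"xyz":[8,-4.8,-7],"rot":[0,0,0],"hand":0},{"xyz":[22,0,0],"rot":[0,0,0],"hand":0},{"xyz":[30,0,0],"rot":[0,0,0],"hand":0},{"xyz":[22,0,0],"rot":[0,0,0],"hand":0},{"xyz":[13,0,0],"rot":[0,0,0],"hand":0},{"xyz":[0,0,0],"rot":[0,0,0],"hand":0},{"xyz":[0,0,0],"rot":[0,0,0],"hand":0}]'
python3 - <<'E'
from h import *
import pickle
s=snap('wrist','w25.png');pickle.dump(s,open('w25.pkl','wb'))
go(436,-289.3,18)
E
```

```text
t: 33.0
tcp_pos: [0.4365, -0.2908, 0.0751]
ee_rot: [-0.673, -0.218, 0.673, -0.217]
force: [-0.2, -0.3, 0.6]
gripper_width: 0.0854
t 33.05 tcp [ 436.8 -291.2   75.9] jaw yaw -54.1 q [-0.81  0.51  1.59  0.    1.04  0.13] F [ 0.  -1.   0.2] w 85.5 xaxis [ 0. -0. -1.]
shift tool mm [57.9 -2.1 -0.5]
```

View pics/w25.png

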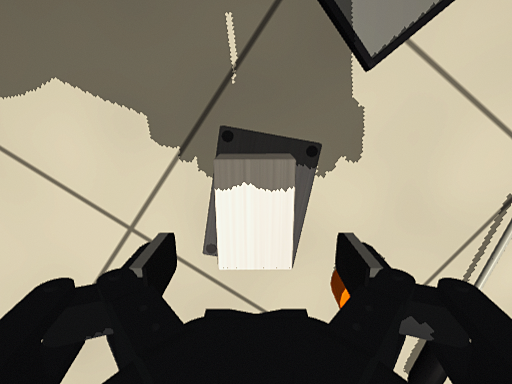

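```bash
python3 -m inch '[{"xyz":[10,0,0],"rot":[0,0,0],"hand":0},{"xyz":[16,0,0],"rot":[0,0,0],"hand":0},{"xyz":[16,0,0],"rot":[0,0,0],"hand":0},{"xyz":[10,0,0],"rot":[0,0,0],"hand":0},{"xyz":[5,0,0],"rot":[0,0,0],"hand":0},{"xyz":[0,0,0],"rot":[0,0,0],"hand":0.15},{"xyz":[0,0,0],"rot":[0,0,0],"hand":0.25},{"xyz":[0,0,0],"rot":[0,0,0],"hand":0.3},{"xyz":[0,0,0],"rot":[0,0,0],"hand":0.35},{"xyz":[0,0,0],"rot":[0,0,0],"hand":0.4},{"xyz":[0,0,0],"rot":[0,0,0],"hand":0.45},{"xyz":[0,0,0],"rot":[0,0,0],"hand":0.5}]' 30
python3 -m inch '[{"xyz":[0,0,0],"rot":[0,0,0],"hand":0.5},{"xyz":[0,0,0],"rot":[0,0,0],"hand":0.5},{"xyz":[0,0,0],"rot":[0,0,0],"hand":0.5}]' 60
python3 - <<'E'
from h import *
s=snap('wrist','w26.png');st()
E
```

```text
t: 34.05
tcp_pos: [0.4366, -0.2913, 0.0195]
ee_rot: [0.673, 0.217, -0.673, 0.218]
force: [-2.5, 1.8, 7.1]
gripper_width: 0.0554
t: 34.3
tcp_pos: [0.4366, -0.2913, 0.0197]
ee_rot: [0.673, 0.217, -0.673, 0.218]
force: [-2.3, 2.2, 9.0]
gripper_width: 0.0545
t 34.35 tcp [ 436.6 -291.3   19.7] jaw yaw -54.1 q [-0.81  0.59  1.65  0.    0.9   0.13] F [-2.5  2.8  8.6] w 54.6 xaxis [ 0.001 -0.001 -1.   ]
```

View pics/w26.png

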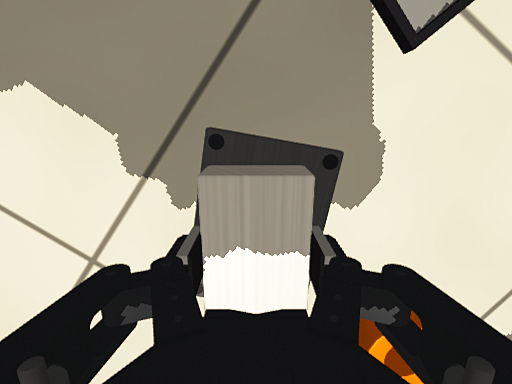

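```bash
python3 -m inch '[{"xyz":[-2,0,0],"rot":[0,0,0],"hand":0.5},{"xyz":[-5,0,0],"rot":[0,0,0],"hand":0.5},{"xyz":[-10,0,0],"rot":[0,0,0],"hand":0.5},{"xyz":[-18,0,0],"rot":[0,0,0],"hand":0.5},{"xyz":[-22,0,0],"rot":[0,0,0],"hand":0.5},{"xyz":[-25,0,0],"rot":[0,0,0],"hand":0.5},{"xyz":[-25,0,0],"rot":[0.05,0,0],"hand":0.5},{"xyz":[-15,0,0],"rot":[0.08,0,0],"hand":0.5},{"xyz":[-8,0,0],"rot":[0.1,0,0],"hand":0.5},{"xyz":[0,0,0],"rot":[0.11,0,0],"hand":0.5},{"xyz":[0,0,0],"rot":[0.11,0,0],"hand":0.5},{"xyz":[0,0,0],"rot":[0.11,0,0],"hand":0.5}]' 60
python3 -m inch '[{"xyz":[0,0,0],"rot":[0.11,0,0],"hand":0.5},{"xyz":[0,0,0],"rot":[0.1,0,0],"hand":0.5},{"xyz":[0,0,0],"rot":[0.08,0,0],"hand":0.5},{"xyz":[0,0,0],"rot":[0.04,0,0],"hand":0.5},{"xyz":[0,0,0],"rot":[0,0,0],"hand":0.5},{"xyz":[0,0,0],"rot":[0,0,0],"hand":0.5}]'
python3 - <<'E'
from h import *
go(520,-215,152,-105)
snap('wrist','w27.png')
E
```

```text
t: 35.35
tcp_pos: [0.4364, -0.2913, 0.1495]
ee_rot: [0.707, 0.021, -0.707, 0.022]
force: [0.1, -0.2, -3.6]
gripper_width: 0.0546
t: 35.85
tcp_pos: [0.4365, -0.2913, 0.149]
ee_rot: [0.701, -0.093, -0.701, -0.093]
force: [-0.0, -0.2, -2.6]
gripper_width: 0.0544
t 35.85 tcp [ 436.5 -291.3  149. ] jaw yaw -105.1 q [-0.81  0.41  1.5  -0.    1.23  1.02] F [-0.  -0.2 -2.6] w 54.4 xaxis [ 0. -0. -1.]
shift tool mm [ -3.  -95.4 -60.8]
world turn 0.1 deg -> rot x -0.001 rad
```

View pics/w27.png

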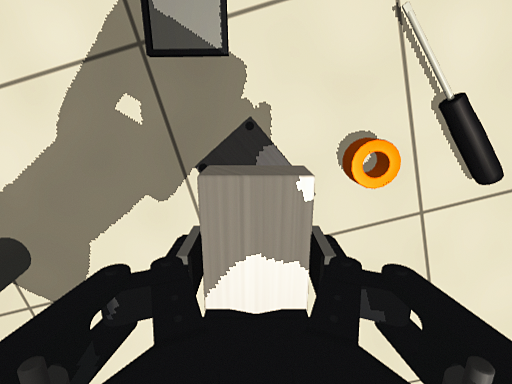

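```bash
python3 -m inch '[{"xyz":[-3,-6,-4],"rot":[0,0,0],"hand":0.5},{"xyz":[0,-14,-9],"rot":[0,0,0],"hand":0.5},{"xyz":[0,-20,-13],"rot":[0,0,0],"hand":0.5},{"xyz":[0,-22,-14],"rot":[0,0,0],"hand":0.5},{"xyz":[0,-18,-11],"rot":[0,0,0],"hand":0.5},{"xyz":[0,-11,-7],"rot":[0,0,0],"hand":0.5},{"xyz":[0,-4,-3],"rot":[0,0,0],"hand":0.5},{"xyz":[0,0,0],"rot":[0,0,0],"hand":0.5},{"xyz":[0,0,0],"rot":[0,0,0],"hand":0.5}]'
python3 - <<'E'
from h import *
import pickle
s=snap('wrist','w28.png');pickle.dump(s,open('w28.pkl','wb'))
go(552,-266,152,-105)
E
python3 -m inch '[{"xyz":[0,6,-3],"rot":[0,0,0],"hand":0.5},{"xyz":[0,12,-9],"rot":[0,0,0],"hand":0.5},{"xyz":[0,13,-16],"rot":[0,0,0],"hand":0.5},{"xyz":[0,7,-10],"rot":[0,0,0],"hand":0.5},{"xyz":[0,3,-6],"rot":[0,0,0],"hand":0.5},{"xyz":[0,0,0],"rot":[0,0,0],"hand":0.5},{"xyz":[0,0,0],"rot":[0,0,0],"hand":0.5}]'
python3 - <<'E'
from h import *
import pickle
s=snap('wrist','w29.png');pickle.dump(s,open('w29.pkl','wb'))
go(628,-272,152,-105)
E
```

```text
t: 36.65
tcp_pos: [0.5199, -0.216, 0.1515]
ee_rot: [-0.701, 0.093, 0.701, 0.093]
force: [-0.6, -0.3, -2.7]
gripper_width: 0.0547
t 36.70 tcp [ 519.6 -216.2  151.5] jaw yaw -105.2 q [-0.6   0.47  1.39 -0.    1.28  1.23] F [-0.2 -0.5 -2.8] w 54.6 xaxis [-0. -0. -1.]
shift tool mm [ -0.5  39.6 -44.3]
world turn 0.2 deg -> rot x -0.003 rad
t: 37.28
tcp_pos: [0.5515, -0.2668, 0.1513]
ee_rot: [-0.701, 0.093, 0.701, 0.093]
force: [0.4, 0.9, -3.5]
gripper_width: 0.0548
t 37.33 tcp [ 551.4 -266.4  151.4] jaw yaw -105.1 q [-0.64  0.55  1.24  0.    1.35  1.19] F [ 0.1  0.1 -3.2] w 54.4 xaxis [-0.001  0.001 -1.   ]
shift tool mm [ -0.7 -14.6 -75.4]
world turn 0.1 deg -> rot x -0.003 rad
```

View pics/w28.png

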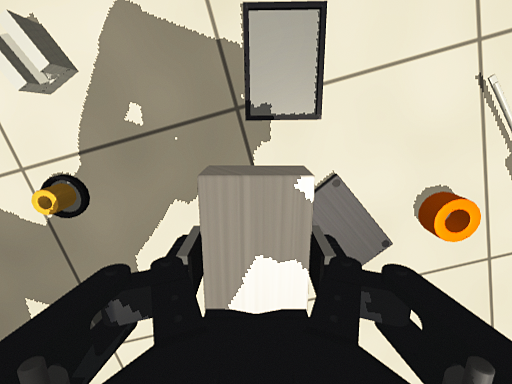

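View pics/w29.png

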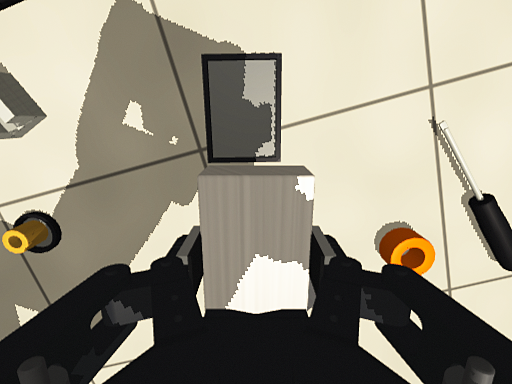

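```bash
for t in 45 55; do python3 nest.py w29.pkl 241 108 58 $t r; python3 nest.py w28.pkl 285 60 60 $t r; done
python3 -c "
import cv2
a=cv2.imread('pics/w28.png')[0:130,225:345];b=cv2.imread('pics/w29.png')[40:170,185:305]
import numpy as np
cv2.imwrite('pics/nz.png',cv2.resize(np.hstack([a,b]),None,fx=3.3,fy=3.3,interpolation=cv2.INTER_CUBIC))"
```

```text
(no output)
```

View pics/nz.png

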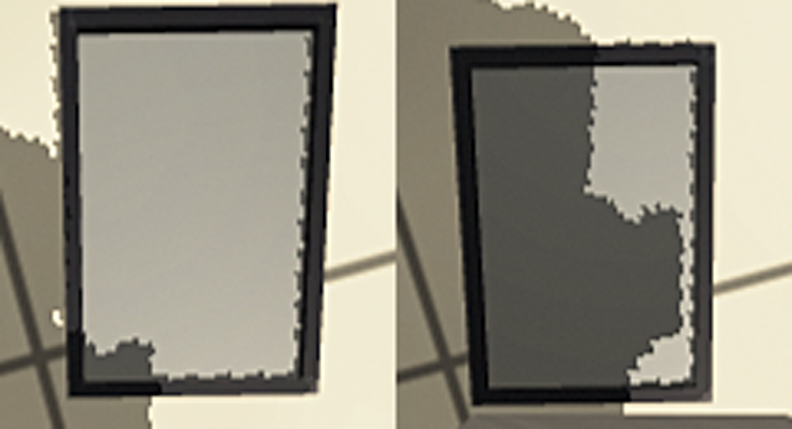

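```bash
python3 - <<'E'
from h import *
import pickle
A=pickle.load(open('w28.pkl','rb'));B=pickle.load(open('w29.pkl','rb'))
ca=[(225+x/3.3-.35,y/3.3-.35) for x,y in ((60,9),(336,5),(316,393),(69,395))]
cb=[(185+x/3.3-.35,40+y/3.3-.35) for x,y in ((54,47),(318,44),(315,400),(78,404))]
for s,c in ((A,ca),(B,cb)):
    C=np.array([plane(s,*p,z)[:2]*1000 for p,z in zip(c,(.01,.01,0,0))]); print(np.round(C,1),'mean',np.round(C.mean(0),1))
    for i in range(4):
        d=C[(i+1)%4]-C[i]; print(round(np.hypot(*d),1),round(np.degrees(np.arctan2(d[1],d[0]))%180,1),end='; ')
    print()
for p,q in zip(ca,cb): x,r=tri([(A,*p),(B,*q)]); print('tri',np.round(x*1000,1),np.round(np.array(r)*1000,1))
S=pickle.load(open('scene4.pkl','rb'))
E
python3 -c "
from h import *
import pickle
S=pickle.load(open('scene0.pkl','rb'));D=pickle.load(open('side0.pkl','rb'))
a=cv2.resize(S['frame'][235:295,150:205,::-1],None,fx=7,fy=7,interpolation=cv2.INTER_CUBIC);b=cv2.resize(D['frame'][240:300,300:365,::-1],None,fx=6,fy=7,interpolation=cv2.INTER_CUBIC)
cv2.imwrite('pics/n0.png',np.hstack([a,b]))"
```

```text
[[ 687.9 -247.8]
 [ 668.7 -322.5]
 [ 567.  -298.5]
 [ 587.1 -221.7]] mean [ 627.7 -272.6]
77.1 75.6; 104.5 166.8; 79.4 75.3; 104.1 165.5; 
[[ 688.4 -248. ]
 [ 669.  -322.6]
 [ 566.1 -297.3]
 [ 585.6 -220.4]] mean [ 627.3 -272.1]
77.1 75.4; 105.9 166.2; 79.4 75.8; 106.5 165.0; 
tri [ 688.8 -247.8    8. ] [0.2 0.2]
tri [ 669.2 -322.8    8.7] [0.1 0.1]
tri [ 567.4 -297.     6.9] [0. 0.]
tri [ 586.8 -222.2    9.1] [0.3 0.3]
```

```bash
python3 -c "
from h import *
go(627.7,-273.6,50,-104.5)"
python3 -m inch '[{"xyz":[0,-1,-6],"rot":[-0.01,0,0],"hand":0.5},{"xyz":[0,-2,-13],"rot":[0,0,0],"hand":0.5},{"xyz":[5,-3,-18],"rot":[0,0,0],"hand":0.5},{"xyz":[10,-3,-18],"rot":[0,0,0],"hand":0.5},{"xyz":[15,-2,-12],"rot":[0,0,0],"hand":0.5},{"xyz":[20,-1.5,-6],"rot":[0,0,0],"hand":0.5},{"xyz":[20,0,-2],"rot":[0,0,0],"hand":0.5},{"xyz":[15,0,0],"rot":[0,0,0],"hand":0.5},{"xyz":[10,0,0],"rot":[0,0,0],"hand":0.5},{"xyz":[6,0,0],"rot":[0,0,0],"hand":0.5},{"xyz":[0,0,0],"rot":[0,0,0],"hand":0.5},{"xyz":[0,0,0],"rot":[0,0,0],"hand":0.5}]'
python3 - <<'E'
from h import *
import pickle
s=snap('wrist','w30.png');pickle.dump(s,open('w30.pkl','wb'))
go(627.7,-273.6,14,-104.5)
S=snap('scene','s5.png');D=snap('side','d5.png')
cv2.imwrite('pics/z5.png',np.hstack([cv2.resize(S['frame'][210:310,130:230,::-1],None,fx=4,fy=4,interpolation=cv2.INTER_CUBIC),cv2.resize(D['frame'][210:310,280:380,::-1],None,fx=4,fy=4,interpolation=cv2.INTER_CUBIC)]))
E
```

```text
t 37.33 tcp [ 551.4 -266.4  151.4] jaw yaw -105.1 q [-0.64  0.55  1.24  0.    1.35  1.19] F [ 0.1  0.1 -3.2] w 54.4 xaxis [-0.001  0.001 -1.   ]
shift tool mm [101.3 -13.  -75.6]
world turn 0.6 deg -> rot x -0.011 rad
t: 38.33
tcp_pos: [0.628, -0.2735, 0.0513]
ee_rot: [0.702, -0.09, -0.701, -0.089]
force: [-0.3, -0.0, -4.0]
gripper_width: 0.0548
t 38.38 tcp [ 628.2 -273.7   51.7] jaw yaw -104.6 q [-0.58  0.77  1.12  0.    1.25  1.24] F [-0.4  0.8 -2.1] w 54.7 xaxis [ 0.002 -0.001 -1.   ]
shift tool mm [37.7 -0.   0.5]
world turn 0.1 deg -> rot x -0.001 rad
```

View pics/w30.png

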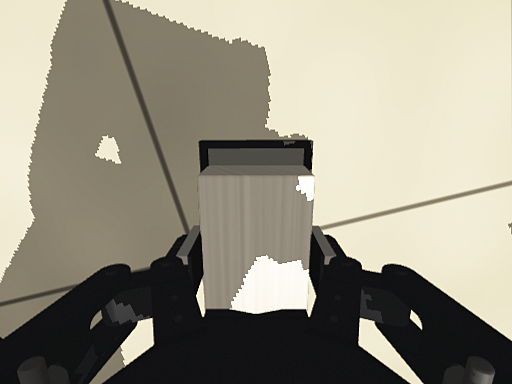

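View pics/z5.png

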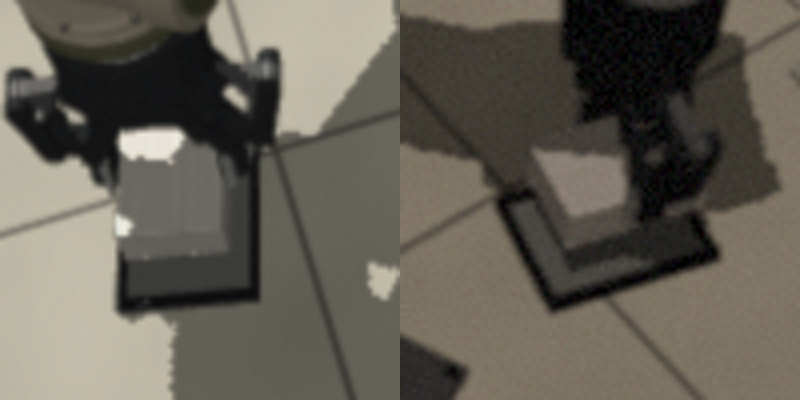

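```bash
python3 -m inch '[{"xyz":[8,0,0.5],"rot":[0,0,0],"hand":0.5},{"xyz":[10,0,0],"rot":[0,0,0],"hand":0.5},{"xyz":[8,0,0],"rot":[0,0,0],"hand":0.5},{"xyz":[4,0,0],"rot":[0,0,0],"hand":0.5},{"xyz":[0,0,0],"rot":[0,0,0],"hand":0.5},{"xyz":[0,0,0],"rot":[0,0,0],"hand":0.5}]'
python3 - <<'E'
from h import *
s=snap('wrist','w31.png')
st()
S=snap('scene','s6.png');D=snap('side','d6.png')
cv2.imwrite('pics/z6.png',np.hstack([cv2.resize(S['frame'][210:310,130:230,::-1],None,fx=4,fy=4,interpolation=cv2.INTER_CUBIC),cv2.resize(D['frame'][210:310,280:380,::-1],None,fx=4,fy=4,interpolation=cv2.INTER_CUBIC)]))
E
```

```text
t: 38.98
tcp_pos: [0.6271, -0.2733, 0.0201]
ee_rot: [-0.701, 0.09, 0.702, 0.09]
force: [-0.3, 0.0, -3.1]
gripper_width: 0.0546
t 39.03 tcp [ 627.3 -273.5   20.6] jaw yaw -104.6 q [-0.58  0.8   1.15  0.    1.19  1.24] F [ 0.   0.2 -2.8] w 54.8 xaxis [ 0. -0. -1.]
```

View pics/w31.png

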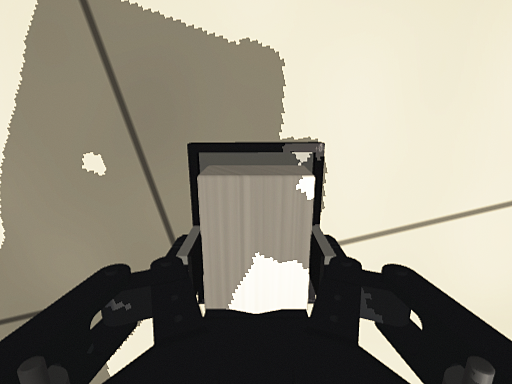

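View pics/z6.png

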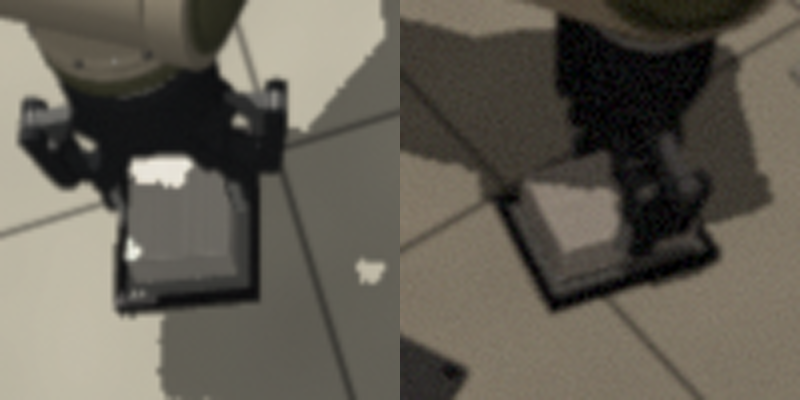

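```bash
python3 -m inch '[{"xyz":[3,0,0],"rot":[0,0,0],"hand":0.5},{"xyz":[2,0,0],"rot":[0,0,0],"hand":0.5},{"xyz":[1,0,0],"rot":[0,0,0],"hand":0.5},{"xyz":[0.5,0,0],"rot":[0,0,0],"hand":0.5},{"xyz":[0,0,0],"rot":[0,0,0],"hand":0.5},{"xyz":[0,0,0],"rot":[0,0,0],"hand":0.5}]'
python3 -m inch '[{"xyz":[0.5,0,0],"rot":[0,0,0],"hand":0.5},{"xyz":[0,0,0],"rot":[0,0,0],"hand":0.5},{"xyz":[0,0,0],"rot":[0,0,0],"hand":0.5}]'
```

```text
t: 39.63
tcp_pos: [0.6273, -0.2734, 0.0141]
ee_rot: [0.701, -0.09, -0.701, -0.09]
force: [-0.0, -0.0, -3.6]
gripper_width: 0.0542
t: 39.88
tcp_pos: [0.6273, -0.2734, 0.0138]
ee_rot: [0.702, -0.09, -0.701, -0.09]
force: [-1.2, 0.8, -0.7]
gripper_width: 0.0548
```

Contact is just starting (the force went from -3.6 to -0.7 N). One more small step, then I release.

```bash
python3 -m inch '[{"xyz":[0.3,0,0],"rot":[0,0,0],"hand":0.5},{"xyz":[0,0,0],"rot":[0,0,0],"hand":0.5},{"xyz":[0,0,0],"rot":[0,0,0],"hand":0.32},{"xyz":[0,0,0],"rot":[0,0,0],"hand":0.28},{"xyz":[0,0,0],"rot":[0,0,0],"hand":0.2},{"xyz":[0,0,0],"rot":[0,0,0],"hand":0.1},{"xyz":[0,0,0],"rot":[0,0,0],"hand":0.05},{"xyz":[0,0,0],"rot":[0,0,0],"hand":0}]'
python3 -m inch '[{"xyz":[-5,0,0],"rot":[0,0,0],"hand":0},{"xyz":[-15,0,0],"rot":[0,0,0],"hand":0},{"xyz":[-25,0,0],"rot":[0,0,0],"hand":0},{"xyz":[-30,0,0],"rot":[0,0,0],"hand":0},{"xyz":[-35,0,0],"rot":[0,0,0],"hand":0},{"xyz":[-35,0,0],"rot":[0,0,0],"hand":0},{"xyz":[-25,0,25],"rot":[0,0,0],"hand":0},{"xyz":[0,0,35],"rot":[0,0,0],"hand":0},{"xyz":[0,0,35],"rot":[0,0,0],"hand":0},{"xyz":[0,0,20],"rot":[0,0,0],"hand":0},{"xyz":[0,0,5],"rot":[0,0,0],"hand":0},{"xyz":[0,0,0],"rot":[0,0,0],"hand":0}]'
python3 - <<'E'
from h import *
import pickle
for n in ('wrist','scene','side'):
    s=snap(n,n+'7.png');pickle.dump(s,open(n+'7.pkl','wb'))
st()
E
```

```text
t: 40.55
tcp_pos: [0.6272, -0.2734, 0.0132]
ee_rot: [0.701, -0.09, -0.701, -0.09]
force: [0.7, 0.3, -0.4]
gripper_width: 0.0855
t: 41.55
tcp_pos: [0.5105, -0.2431, 0.1842]
ee_rot: [0.702, -0.09, -0.701, -0.09]
force: [-0.0, -1.0, -1.0]
gripper_width: 0.085
t 41.70 tcp [ 512.1 -243.6  183.2] jaw yaw -104.6 q [-0.65  0.45  1.33  0.    1.36  1.17] F [0.  0.1 0.6] w 85.7 xaxis [ 0.001 -0.    -1.   ]
```

View pics/wrist7.png

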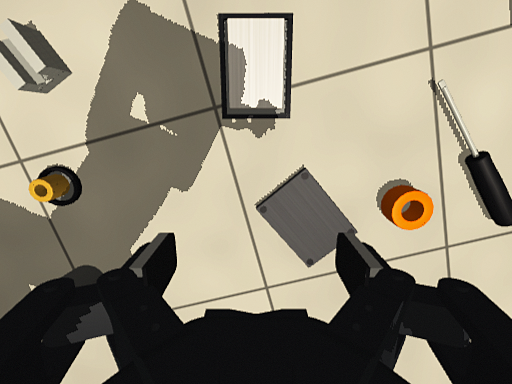

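View pics/scene7.png

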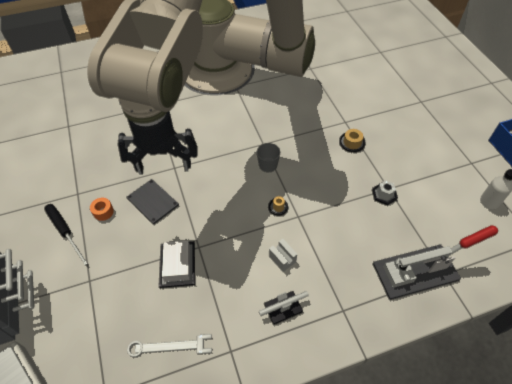

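View pics/side7.png

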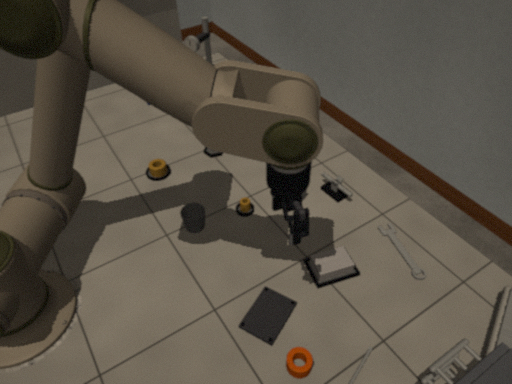

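All four pieces are in their nests: in the scene view the block is at (178,263), the small bushing at (279,205), the nut at (386,192) and the big bushing at (352,139). Next I'll enlarge each one and compare the cup and the V-block with the first picture.

Run:
```python
from h import *
import pickle
S0=pickle.load(open('scene0.pkl','rb'));S=pickle.load(open('scene7.pkl','rb'));D=pickle.load(open('side7.pkl','rb'));W=pickle.load(open('wrist7.pkl','rb'))
def cr(s,x,y,w=24): return cv2.resize(s['frame'][y-w:y+w,x-w:x+w,::-1],(190,190),interpolation=cv2.INTER_CUBIC)
r1=np.hstack([cr(S,178,264),cr(S,278,206),cr(S,385,193),cr(S,352,142)])
r2=np.hstack([cr(D,332,266),cr(D,245,206),cr(S0,276,157),cr(S,276,157)])
r3=np.hstack([cr(W,256,66,60),cr(W,60,185,40),cr(S0,283,257),cr(S,283,257)])
cv2.imwrite('pics/final.png',np.vstack([r1,r2,r3]))
# bystander shifts by phase correlation of edge patches
for n,(x,y) in {'cup':(268,155),'v':(283,256)}.items():
    a=S0['frame'][y-18:y+18,x-18:x+18].mean(2);b=S['frame'][y-18:y+18,x-18:x+18].mean(2)
    print(n,cv2.phaseCorrelate(a,b,cv2.createHanningWindow((36,36),cv2.CV_64F)))
```

```text
cup ((-0.012310111290648962, -0.4321908528710985), 0.7797293948133349)
v ((0.044683389283967756, -0.0013301696241647676), 1.0103266235845247)
```

View pics/final.png

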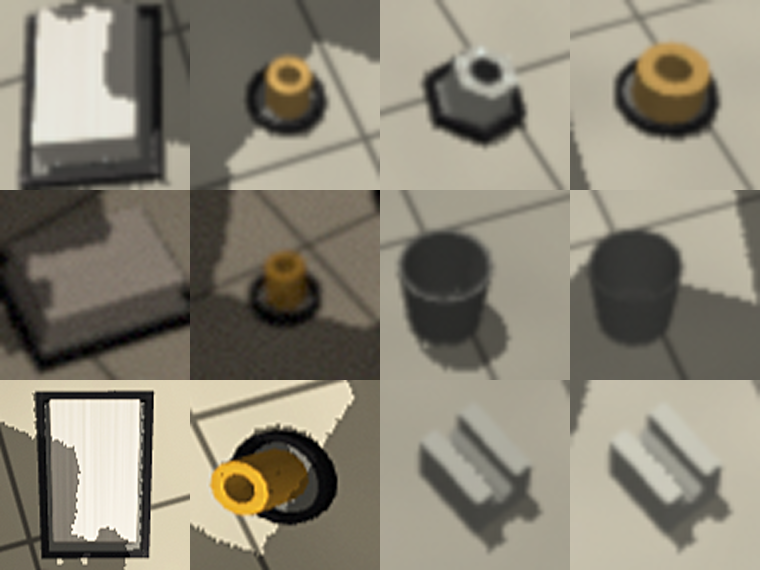

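Run:
```python
from h import *
import pickle
S=pickle.load(open('scene7.pkl','rb'));D=pickle.load(open('side7.pkl','rb'));W=pickle.load(open('wrist7.pkl','rb'))
f=lambda s,x0,y0,w,x,y:(s,x0-w+x*2*w/190-.4,y0-w+y*2*w/190-.4)
# tops: scene crop / side crop of the small bushing bore
x,r=tri([f(S,278,206,24,289-190,74),f(D,245,206,24,285-190,262-190)]);print('small top',np.round(x*1000,1),np.round(np.array(r)*1000,1))
# block top near edge corners scene: (32,145),(138,135)
m=(W['frame'][...,:].min(2)>0).astype(np.uint8)
c=[f(W,256,66,60,x,y-380) for x,y in ((50,400),(145,400),(137,541),(53,541))]
C=np.array([plane(*q,.034)[:2]*1000 for q in c]);print(np.round(C,1),np.round(C.mean(0),1))
for i in range(4):
    d=C[(i+1)%4]-C[i];print(round(np.hypot(*d),1),round(np.degrees(np.arctan2(d[1],d[0]))%180,1))
```

```text
small top [562.1  -1.9  33.9] [1.5 1.5]
[[ 673.3 -255.8]
 [ 658.8 -311.8]
 [ 580.2 -288.5]
 [ 594.1 -234.9]] [ 626.6 -272.8]
57.9 75.4
82.0 163.5
55.4 75.4
81.9 165.2
```

```bash
python3 -c "
from h import *
st(); print(arm.finish_job())"
```

```text
t 41.70 tcp [ 512.1 -243.6  183.2] jaw yaw -104.6 q [-0.65  0.45  1.33  0.    1.36  1.17] F [0.  0.1 0.6] w 85.7 xaxis [ 0.001 -0.    -1.   ]
the job is handed in; nothing more can be done
None
```

I took the stack down from the top: small bushing, hexagon nut, large bushing, then the block turned about 51°. Each piece was set down and released in its matching nest before I went on to the next. The job was handed in at 41.7 s of the 122 s, with the gripper open and clear of everything.

**Last checks:**
- **Upright and inside the rims:** all four pieces look flat, upright and inside their rims. I saw this in the scene and wrist pictures; the side view did not show the nut clearly.
- **Small bushing:** its top measured 33.9 mm above the counter, against the expected 34 mm.
- **Block:** its centre measured about 1 mm from the nest centre, with edges within about 2° of the nest's.
- **Nut and large bushing:** I checked these by eye only and did not measure them again after placing.
- **V-block:** its image shift from the first picture was about 0 px.
- **Cup:** its image shift was 0.4 px, or about 1 mm. Changed shadows could account for that, and the hand was never near it.
- **Orange ring:** I never touched it.

**Disagreements:**
- Stack top heights measured 2 to 3 mm lower than the text gives.
- Positions from the wrist camera were about 1.5 mm off compared with where the fingers appear in the picture. I corrected for that.
- The gripper read about 48 mm on the 50 mm bushing and about 1 mm low on the other pieces.

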